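# Restock the bench shelves and scan their labels

## Robot

A 7-joint arm with a two-finger parallel gripper is mounted at the origin on the work surface. World frame = base frame: x ahead of the robot, y to its left, z up, the work surface at z = 0. Lengths are in mm, angles in rad, forces in N, time in s.
With the tool pointing down it reaches from about 425 to 875 mm from the base axis. Payload 4.7 kg.
Tool frame: the origin (TCP) lies on the centre line of the jaws, within the pads' length; the fingertips stand 22 mm ahead of it and the grasp point (between the pads) lies 3 mm ahead of it; z points along the fingers, y is the direction in which the jaws open and shut (so a half turn about z gives the same grasp; the last joint's range is limited). The gripper opens to 87 mm and grips with 3 to 60 N. Pads are 19 mm wide; open, the fingers measure 117 mm over their backs; the gripper's body (75 mm by 190 mm) begins 51 mm behind the grasp point.
Start: joints at [1.225, 0.321, -0.07, 1.45, 0.023, 1.371, -0.057], TCP at [228.838, -608.405, 244.587] pointing down, gripper open.
Joint ranges: [-2.86, 2.86], [-0.3, 2.09], [-1.38, 1.24], [0.06, 2.45], [-1.56, 4.7], [0.09, 2.05], [-2.69, 2.69]. Speed limits (rad/s): [2.57, 2.57, 3.14, 3.14, 3.14, 3.14, 3.14].

## Interface

Orientations are given as a 3x3 rotation matrix whose columns are the frame's x, y, z axes.
In Python, from rig import r gives the robot as it stands. The module is installed in compiled form; this text tells all that it offers.
- The arm moves only by the tool play_rows, never from a script. Its argument "deltas" is text: rows parted by semicolons, each of 7 numbers parted by spaces: the finger opening in mm, from 0 to 87, then the shift along the tool's x, y, z in mm, then the turn, a rotation vector about the tool's x, y, z in degrees. A call has 1 to 12 rows; each row is the pose to reach, as a shift and turn from the pose commanded when the call began, along the tool's axes at that moment; what a row does not reach only later rows make up. A row lasts 1/10 s, in which the tool goes at most 50 mm and 8.59 degrees, less where a joint would pass 70% of its speed; a pose out of reach is approached as far as the arm can. A call with a gripper value outside its range is refused whole. The fingers move at their own pace and stop on an object; "force" is the grip in N (left out, the last holds). Time passes only in rows, so rows that repeat a pose let the fingers close. It gives the time, the measured TCP pose, the force and the opening at its end, in the units of the state.
- r.state(): the state, without advancing time (a new reading comes with each control period).
- r.read_camera(name): name is "scene" or "top" or "wrist"; returns the picture (420x560x3 uint8, red, green, blue); there is no depth.
- r.camera_params(name): a dict with "fx", "fy", "cx", "cy" (pixels), "dist_coeffs" ([k1, k2, p1, p2, k3] as OpenCV has them; the pictures are not rectified), "position" and "orientation" of the camera in the world. Camera axes: x right, y down, z forward; pixel columns grow to the right and rows downward; lengths in mm; the calibration is good to about 2 mm. A picture is of the moment at which its call begins: read the wrist's pose just before it. camera_params takes no time and is no camera call; for the wrist camera it gives the pose at the moment of the call.
- r.job_done(): hands the job in, once; it reports no verdict.
The state is a dict: "time_s": time; "q": joint angles; "joint_velocities": joint speeds; "tau": joint torques, N m; "tcp_pos": TCP position; "tool_rot": TCP orientation; "ft_force": force on the tool from outside, world axes, zero at the start; "torque": the same for the moment, N m; "finger_gap": finger opening in mm.
Only numpy, scipy, OpenCV 4.12 (cv2) and the standard library are available. Lean on these libraries where they do the work, as an engineer would, in place of code of your own. Each camera call takes 0.05 s, during which the arm holds its last target.

## Task

Stand all the spray cans upright in one neat side-by-side row along the dark strip of the low shelf and all the jars likewise on the high shelf, centred on the strip and less than 30 mm apart; the jars are thin-walled, so grip them lightly (with no more than 20 N) and set them down gently. When both rows stand, take the barcode scanner and point its window squarely at the middle of the low shelf's label from about 10 cm, hold it steady for a second, then do the same at the high shelf's label, and lay the scanner back on its rubber mat, lengthwise and on its keel. Leave everything else on the bench where it is.

Things in the scene. Friction and masses are not known exactly. Their poses are not given: they have to be found in the camera images.
- can1: white spray can with a yellow band, 52 mm in diameter, straight-sided up to 92 mm, then a narrow white nozzle 28 mm in diameter up to 115 mm; 0.11 to 0.22 kg; origin at the centre of its underside, z up through the nozzle. May be absent.
- can2: white spray can with a yellow band, 52 mm in diameter, straight-sided up to 92 mm, then a narrow white nozzle 28 mm in diameter up to 115 mm; 0.11 to 0.22 kg; origin at the centre of its underside, z up through the nozzle. May be absent.
- can3: white spray can with a yellow band, 52 mm in diameter, straight-sided up to 92 mm, then a narrow white nozzle 28 mm in diameter up to 115 mm; 0.11 to 0.22 kg; origin at the centre of its underside, z up through the nozzle. May be absent.
- jar1: thin-walled straight amber jar with a black lid, 62 mm in diameter, 50 mm high with its lid; 0.09 to 0.18 kg; origin at the centre of its underside, z up through the lid. Fragile: grip it with no more than 20 N; meeting the shelf with over 30 N breaks it. May be absent.
- jar2: thin-walled straight amber jar with a black lid, 62 mm in diameter, 50 mm high with its lid; 0.09 to 0.18 kg; origin at the centre of its underside, z up through the lid. Fragile: grip it with no more than 20 N; meeting the shelf with over 30 N breaks it. May be absent.
- jar3: thin-walled straight amber jar with a black lid, 62 mm in diameter, 50 mm high with its lid; 0.09 to 0.18 kg; origin at the centre of its underside, z up through the lid. Fragile: grip it with no more than 20 N; meeting the shelf with over 30 N breaks it. May be absent.
- low_shelf: The low shelf: fixed white board 130 deep (x) x 250 mm long (y), top 40 mm above the table; origin on the table under its centre, x to its back edge, z up. An 8 mm high, 6 mm thick lip runs along the back edge. A dark strip 20 mm wide along the middle (y) is the row line. A sloping label holder juts from the middle of the front, to 102 mm before the centre. It may stand on the left or the right.
- high_shelf: The high shelf: fixed white board 130 deep (x) x 250 mm long (y), top 80 mm above the table; origin on the table under its centre, x to its back edge, z up. An 8 mm high, 6 mm thick lip runs along the back edge. A dark strip 20 mm wide along the middle (y) is the row line. A sloping label holder juts from the middle of the front, to 102 mm before the centre. It may stand on the left or the right.
- low_shelf_row (a point): centre of the top of the low shelf's board, on the row line; x to the back edge, y along the row line, z up.
- high_shelf_row (a point): centre of the top of the high shelf's board, on the row line; x to the back edge, y along the row line, z up.
- low_shelf_label (a point): centre of the barcode label (76 x 34 mm) at the front edge of the low shelf, 83 mm in front of the board's centre and 16 mm below its top; the label faces forward (towards the robot) and 40 degrees above the level; its x axis points into the label, y along the label.
- high_shelf_label (a point): centre of the barcode label (76 x 34 mm) at the front edge of the high shelf, 83 mm in front of the board's centre and 16 mm below its top; the label faces forward (towards the robot) and 40 degrees above the level; its x axis points into the label, y along the label.
- scanner: barcode scanner, 0.17 kg, on its keel on the mat: level black bar x -70 to 60, 34 wide (y), z 30 to 60 mm; below it a keel 26 wide, x -60 to 30, z 0 to 32; in front a grey head 60 wide pitched 40 degrees nose-down, x 42 to 108, up to z 87, red window on its nose. Origin at the bottom centre, x forward to the head, z up; balances near x 20. Grip across the bar from above, x 0 to 15, z 45.
- scanner_window (a point): centre of the scanner's red window, 96 mm ahead of the scanner's origin and 37 mm above it; its x axis is the beam, pointing forward and 40 degrees downward when the scanner is level. It reads a label from 50 to 140 mm away.
- mat: flat fixed black rubber mat, 200 x 100 x 3 mm, the scanner's resting place, on the left or the right; origin at the centre of its underside, x along its length.
- meter: yellow multimeter lying flat, fixed, 170 x 85 x 43 mm; bystander on the other side from the mat.
- spool: solder spool standing on its flange, 58 mm in diameter, 40 mm high, between the shelf fronts; bystander.
- driver: screwdriver 170 mm long lying flat behind the shelves; bystander; x from handle to tip.
- mouse: black computer mouse 100 x 60 x 26 mm near the robot; bystander.
- mug: yellow mug, 80 mm in diameter, 90 mm high, beside the shelves; bystander.
- tape: roll of paper tape lying flat, 72 mm in diameter, 20 mm high, near the robot; bystander.
- phone: black phone 140 x 70 x 8 mm lying flat beside the shelves; bystander.
Not all that is in view belongs to the job. Leave any blue, brown or yellow look-alike of the jar2 alone.

How it is judged (in metres and radians):
On the way, in this order (a step that is already met when the one before it is completed fails the run):
1. all the cans stand in a row on the low shelf and all the jars in a row on the high shelf (x of can1 in the frame of low_shelf_row between -0.015 and 0.015 m and y of can1 in the frame of low_shelf_row between -0.1 and 0.1 m and z of can1 in the frame of low_shelf_row between -0.006 and 0.006 m and angle between each of can1, can2, can3, jar1, jar2, jar3's own z axis and vertical below 0.12 rad and linear speed of each of can1, can2, can3, jar1, jar2, jar3 below 0.03 m/s and (horizontal distance between can1 and can2 below 0.085 m or horizontal distance between can1 and can3 below 0.085 m) and x of can2 in the frame of low_shelf_row between -0.015 and 0.015 m and y of can2 in the frame of low_shelf_row between -0.1 and 0.1 m and z of can2 in the frame of low_shelf_row between -0.006 and 0.006 m and (horizontal distance between can2 and can1 below 0.085 m or horizontal distance between can2 and can3 below 0.085 m) and x of can3 in the frame of low_shelf_row between -0.015 and 0.015 m and y of can3 in the frame of low_shelf_row between -0.1 and 0.1 m and z of can3 in the frame of low_shelf_row between -0.006 and 0.006 m and (horizontal distance between can3 and can1 below 0.085 m or horizontal distance between can3 and can2 below 0.085 m) and x of jar1 in the frame of high_shelf_row between -0.015 and 0.015 m and y of jar1 in the frame of high_shelf_row between -0.1 and 0.1 m and z of jar1 in the frame of high_shelf_row between -0.006 and 0.006 m and (horizontal distance between jar1 and jar2 below 0.092 m or horizontal distance between jar1 and jar3 below 0.092 m) and x of jar2 in the frame of high_shelf_row between -0.015 and 0.015 m and y of jar2 in the frame of high_shelf_row between -0.1 and 0.1 m and z of jar2 in the frame of high_shelf_row between -0.006 and 0.006 m and (horizontal distance between jar2 and jar1 below 0.092 m or horizontal distance between jar2 and jar3 below 0.092 m) and x of jar3 in the frame of high_shelf_row between -0.015 and 0.015 m and y of jar3 in the frame of high_shelf_row between -0.1 and 0.1 m and z of jar3 in the frame of high_shelf_row between -0.006 and 0.006 m and (horizontal distance between jar3 and jar1 below 0.092 m or horizontal distance between jar3 and jar2 below 0.092 m)), for 0.3 s.
2. the scanner is held steady, aimed at the low shelf's label (x of low_shelf_label in the frame of scanner_window between 0.05 and 0.14 m and y of low_shelf_label in the frame of scanner_window between -0.02 and 0.02 m and z of low_shelf_label in the frame of scanner_window between -0.02 and 0.02 m and angle between the x axis of scanner_window and the x axis of low_shelf_label, either way round below 0.3 rad and linear speed of scanner below 0.03 m/s and angular speed of scanner below 0.25 rad/s), for 0.8 s.
3. the scanner is held steady, aimed at the high shelf's label (x of high_shelf_label in the frame of scanner_window between 0.05 and 0.14 m and y of high_shelf_label in the frame of scanner_window between -0.02 and 0.02 m and z of high_shelf_label in the frame of scanner_window between -0.02 and 0.02 m and angle between the x axis of scanner_window and the x axis of high_shelf_label, either way round below 0.3 rad and linear speed of scanner below 0.03 m/s and angular speed of scanner below 0.25 rad/s), for 0.8 s.
At the end, for the whole second after the job is handed in: Cans on the low shelf, jars on the high one: upright, at rest, centre within 15 mm of the row line and 100 mm of its middle, nearest neighbours' centres under 85 (cans) or 92 mm (jars) apart; scanner level on its mat, within 35 mm along and 30 mm across of its centre and 20 degrees of its length (all of step 1 and x of scanner in the frame of mat between -0.035 and 0.035 m and y of scanner in the frame of mat between -0.03 and 0.03 m and height (world z) of scanner below 0.012 m and angle between scanner's own z axis and vertical below 0.12 rad and angle between the x axis of scanner and the x axis of mat, either way round below 0.35 rad and linear speed of scanner below 0.03 m/s); the robot touches nothing.
It fails at once if a jar is gripped with more than 22 N (44 N summed over both fingers) (contact force between the fingers and jar1 above 44 N or contact force between the fingers and jar2 above 44 N or contact force between the fingers and jar3 above 44 N).
It fails at once if a jar is set on the shelf harder than 30 N (contact force between any of jar1, jar2, jar3 and high_shelf above 30 N).
It fails at once if a bystander is moved more than 30 mm (distance of any of spool, driver, mouse, mug, tape, phone from where it was at the start of the episode above 0.03 m).
Of can1, can2, can3 only 2 to 3 are there at a start; the rules pass over those that are not, and their reading is None.
Of jar1, jar2, jar3 only 2 to 3 are there at a start; the rules pass over those that are not, and their reading is None.
At some moment in a run one of jar1, jar2, jar3 may be knocked a few centimetres aside while the robot is not near it.
It also fails if it takes over 210 s, if anything falls off the work surface, if the arm or the gripper's body presses on something with over 40 N, if the wrist force passes 120 N, or if a joint passes its speed limit or range.

## Working session

There is one attempt and no reset: what is moved stays moved. The work goes in short steps, Python scripts to look and compute and a tool call to move; the robot and the scene stay as the last step left them, time stands still between calls to the robot, and variables do not carry over. Pictures are saved under pics/ and viewed, and the job is handed in when it is done.

Besides the shell and the picture viewer there is one more tool, called after "Emit:" by a JSON object that holds its "name" and its "arguments", one argument or row to a line. play_rows: Moves the arm, as the interface text tells. Its arguments: {"type":"object","properties":{"deltas":{"type":"string"},"force":{"type":"number"}},"required":["deltas"]}

```bash
mkdir -p pics; ls
python3 - <<'E'
from rig import r
import cv2,numpy as np
s=r.state()
for k,v in s.items(): print(k,np.round(v,3).tolist())
for n in ["scene","top","wrist"]:
    p=r.camera_params(n); print(n,{k:np.round(v,4).tolist() for k,v in p.items()})
    im=r.read_camera(n); cv2.imwrite(f"pics/{n}0.png",im[:,:,::-1])
E
```

```text
pics
time_s 0.0
q [1.225, 0.322, -0.07, 1.452, 0.023, 1.371, -0.057]
joint_velocities [0.001, -0.001, 0.001, -0.0, 0.002, 0.001, -0.001]
tau [0.0, -49.129, -0.404, -31.253, -0.064, 0.044, 0.0]
tcp_pos [228.634, -607.917, 243.474]
tool_rot [[0.936, 0.352, -0.001], [0.352, -0.936, 0.002], [-0.0, -0.002, -1.0]]
ft_force [-0.264, -0.28, -0.503]
torque [0.018, -0.004, 0.031]
finger_gap 87.015
scene {'fx': 433.8229, 'fy': 433.8229, 'cx': 281.8093, 'cy': 211.916, 'dist_coeffs': [-0.1395, 0.0, 0.0, 0.0, 0.0], 'position': [1090.6591, 872.6036, 807.9303], 'orientation': [[-0.8527, 0.2835, -0.4387], [0.5222, 0.4837, -0.7024], [0.0131, -0.828, -0.5605]]}
top {'fx': 475.5346, 'fy': 475.5346, 'cx': 282.985, 'cy': 213.1306, 'dist_coeffs': [-0.0276, 0.0, 0.0, 0.0, 0.0], 'position': [333.6138, -17.1532, 1202.748], 'orientation': [[0.0112, -0.9878, 0.1553], [-0.9999, -0.0105, 0.0055], [-0.0038, -0.1553, -0.9879]]}
wrist {'fx': 318.7431, 'fy': 318.7431, 'cx': 285.5749, 'cy': 209.2488, 'dist_coeffs': [-0.0202, 0.0, 0.0, 0.0, 0.0], 'position': [300.0493, -579.982, 383.7732], 'orientation': [[0.3531, -0.8986, -0.2607], [-0.9356, -0.3394, -0.0972], [-0.0012, 0.2782, -0.9605]]}
```

View pics/scene0.png

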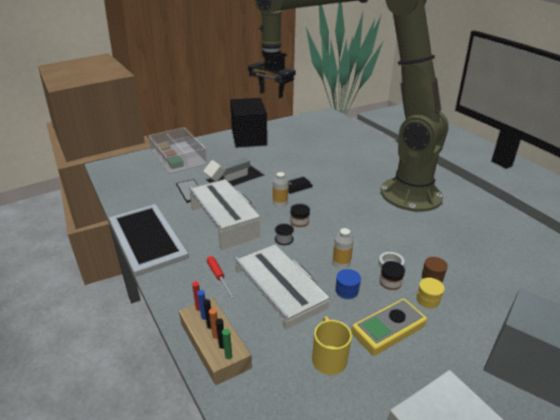

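View pics/top0.png

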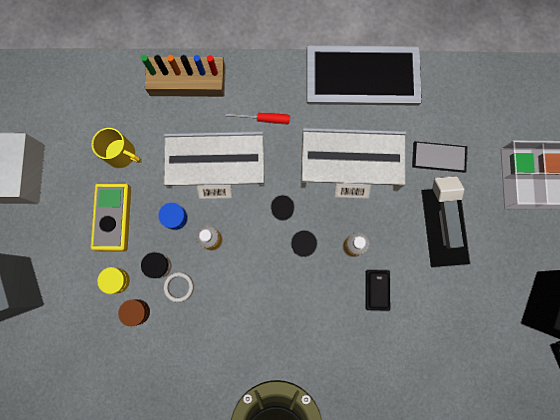

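View pics/wrist0.png

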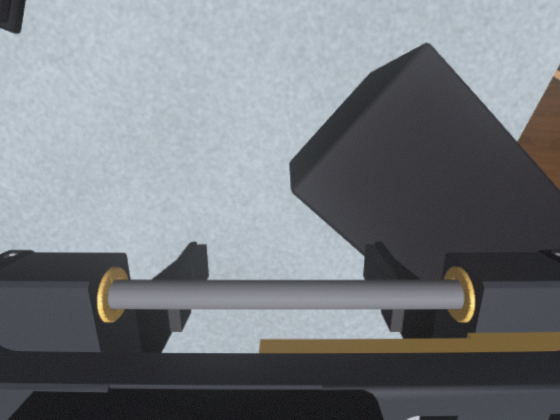

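```bash
cat > h.py <<'E'
import numpy as np,cv2,json
from rig import r
def ray(p,uv):
    K=np.array([[p['fx'],0,p['cx']],[0,p['fy'],p['cy']],[0,0,1]])
    n=cv2.undistortPoints(np.array([[uv]],float),K,np.array(p['dist_coeffs'],float))[0,0]
    d=np.array(p['orientation'])@np.array([n[0],n[1],1]); return np.array(p['position']),d
def onz(p,uv,z):
    o,d=ray(p,uv); return o+d*(z-o[2])/d[2]
def proj(p,X):
    K=np.array([[p['fx'],0,p['cx']],[0,p['fy'],p['cy']],[0,0,1]])
    R=np.array(p['orientation']).T; 
    return cv2.projectPoints(np.array(X,float).reshape(-1,1,3),cv2.Rodrigues(R)[0],-R@np.array(p['position']),K,np.array(p['dist_coeffs'],float))[0][:,0]
def tri(p1,uv1,p2,uv2):
    o1,d1=ray(p1,uv1);o2,d2=ray(p2,uv2)
    A=np.stack([d1,-d2],1);t=np.linalg.lstsq(A,o2-o1,rcond=None)[0]
    a=o1+t[0]*d1;b=o2+t[1]*d2; return (a+b)/2,np.linalg.norm(a-b)
def delta(pos,rot):
    "shift & turn (deg) in tool axes from the current pose"
    s=r.state();R=np.array(s['tool_rot']);t=R.T@(np.array(pos)-s['tcp_pos'])
    w=cv2.Rodrigues(R.T@np.array(rot))[0].ravel()*180/np.pi
    return t,w
def down(yaw):
    "tool pointing down, jaw (y) axis at angle yaw (rad) in world xy"
    y=np.array([np.cos(yaw),np.sin(yaw),0]);z=np.array([0,0,-1.]);x=np.cross(y,z)
    return np.stack([x,y,z],1)
E
python3 - <<'E'
from h import *
im=cv2.imread('pics/top0.png')
cv2.imwrite('pics/t_crop.png',cv2.resize(im[110:330,80:300],None,fx=2.7,fy=2.7,interpolation=cv2.INTER_CUBIC))
cv2.imwrite('pics/t_crop2.png',cv2.resize(im[110:330,260:480],None,fx=2.7,fy=2.7,interpolation=cv2.INTER_CUBIC))
im=cv2.imread('pics/scene0.png')
cv2.imwrite('pics/s_crop.png',cv2.resize(im[150:330,170:450],None,fx=2.8,fy=2.8,interpolation=cv2.INTER_CUBIC))
E
```

```text
(no output)
```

View pics/t_crop.png

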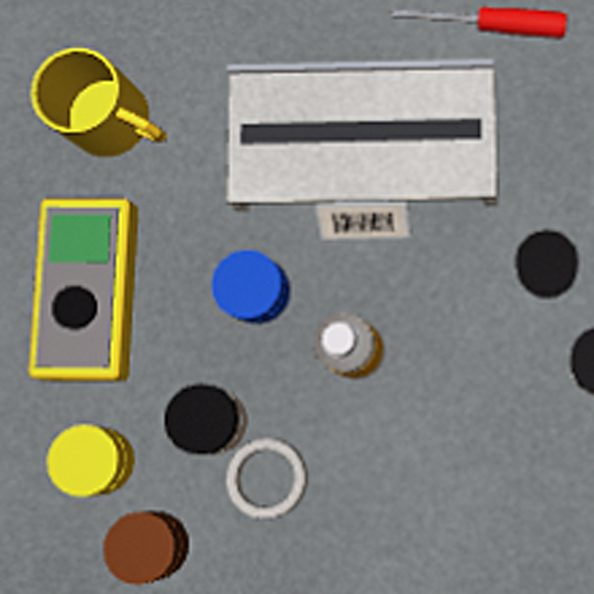

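View pics/t_crop2.png

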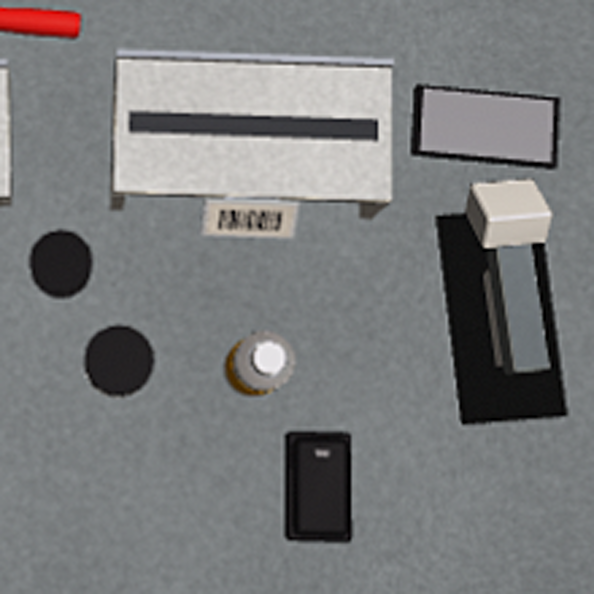

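View pics/s_crop.png

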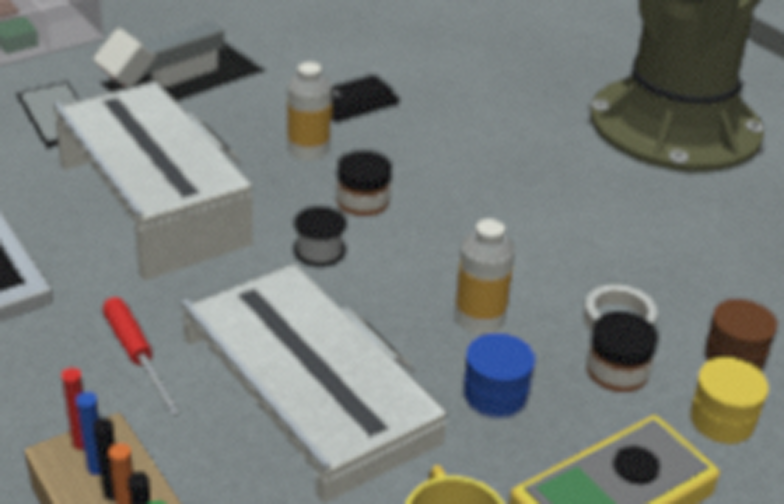

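Jar candidates in the top view are:
- black lids at (155,265) and (304,243)
- spool at (283,207), 40 mm high, between the shelf fronts
- blue look-alike at (172,215), yellow at (112,281), brown at (133,312)

By the description I choose the two black-lidded amber jars; the crops confirm them. The cans are at (207,237) and (356,243). The high shelf is the right one (taller side face), the low shelf the left one. The scanner is on the right mat.

Run:
```python
from h import *
im=cv2.imread('pics/top0.png');g=cv2.cvtColor(im,cv2.COLOR_BGR2GRAY);hsv=cv2.cvtColor(im,cv2.COLOR_BGR2HSV)
p=r.camera_params('top')
def comps(m,x0,y0,x1,y1,mn=40):
    mm=np.zeros_like(m);mm[y0:y1,x0:x1]=m[y0:y1,x0:x1]
    cs,_=cv2.findContours(mm,cv2.RETR_EXTERNAL,cv2.CHAIN_APPROX_NONE)
    return [c for c in cs if cv2.contourArea(c)>mn]
dark=((g<75)*255).astype(np.uint8)
for nm,z,b in [("strip L",40,(166,148,262,168)),("strip R",80,(303,148,404,166))]:
    for c in comps(dark,*b,):
        rr=cv2.minAreaRect(c);bx=cv2.boxPoints(rr)
        P=np.array([onz(p,q,z) for q in bx]);ctr=onz(p,rr[0],z)
        e=[np.linalg.norm(P[i]-P[(i+1)%4]) for i in range(4)]
        i=int(np.argmax(e));d=P[(i+1)%4]-P[i];
        print(nm,rr[0],ctr.round(1),np.round(e,1),np.degrees(np.arctan2(d[1],d[0])).round(2))
vd=((g<50)*255).astype(np.uint8)
for nm,z,b in [("jarA",50,(138,248,171,282)),("jarB",50,(288,228,322,262)),("spool",40,(268,192,298,222))]:
    for c in comps(vd,*b):
        e=cv2.fitEllipse(c);
        P=[onz(p,q[0],z) for q in c];(cc,rad)=cv2.minEnclosingCircle(np.array([q[:2] for q in P],np.float32))
        print(nm,np.round(e,1).tolist() if 0 else [np.round(x,1) for x in e],onz(p,e[0],z).round(1),2*rad)
wh=((hsv[:,:,2]>215)*255).astype(np.uint8)
for nm,b in [("can1",(194,222,224,252)),("can2",(342,228,374,260))]:
    for c in comps(wh,*b,mn=15):
        e=cv2.fitEllipse(c);print(nm,[np.round(x,1) for x in e],onz(p,e[0],115).round(1))
# labels: bounding
```

```text
strip L (213.00961303710938, 157.9798126220703) [655.5 167.6  40. ] [223.1  16.8 222.6  16.8] -88.3
strip R (353.51666259765625, 156.009033203125) [ 652.8 -181.2   80. ] [ 17.5 222.7  17.5 222.2] -91.37
jarA [array([154.2, 264.9]), array([24.8, 26.5]), np.float64(87.7)] [384.6 299.5  50. ] 66.34249114990234
jarB [array([303.6, 243.1]), array([23.9, 24.8]), np.float64(8.2)] [441.7 -61.6  50. ] 62.60991668701172
spool [array([282.1, 207.3]), array([21.6, 23.7]), np.float64(178.1)] [531.   -8.4  40. ] 60.47101593017578
can1 [array([204.7, 235. ]), array([ 9.7, 10.4]), np.float64(18.6)] [451.8 168.5 115. ]
can2 [array([359.6, 242.1]), array([ 9.4, 10.4]), np.float64(163.8)] [ 439.1 -187.5  115. ]
```

Run:
```python
from h import *
ps=r.camera_params('scene');p=r.camera_params('top')
im=cv2.imread('pics/scene0.png')
pts={'jarA':[384.6,299.5,50],'jarB':[441.7,-61.6,50],'spool':[531,-8.4,40],'can1':[451.8,168.5,115],'can2':[439.1,-187.5,115],'sl':[655.5,167.6,40],'sh':[652.8,-181.2,80]}
for k,v in pts.items():
    u=proj(ps,[v])[0];print(k,u.round(1));cv2.drawMarker(im,tuple(int(round(a)) for a in u),(255,0,255),0,6,1)
cv2.imwrite('pics/s_mark.png',cv2.resize(im[150:330,170:450],None,fx=2.8,fy=2.8,interpolation=cv2.INTER_CUBIC))
t=cv2.imread('pics/top0.png');cv2.imwrite('pics/scan.png',cv2.resize(t[170:275,400:500],None,fx=5.5,fy=5.5,interpolation=cv2.INTER_CUBIC))
```

```text
jarA [392.2 268.6]
jarB [299.5 209.3]
spool [284.2 229. ]
can1 [344.3 231.3]
can2 [279.7 174.1]
sl [279.1 278.3]
sh [221.6 201.9]
```

View pics/s_mark.png

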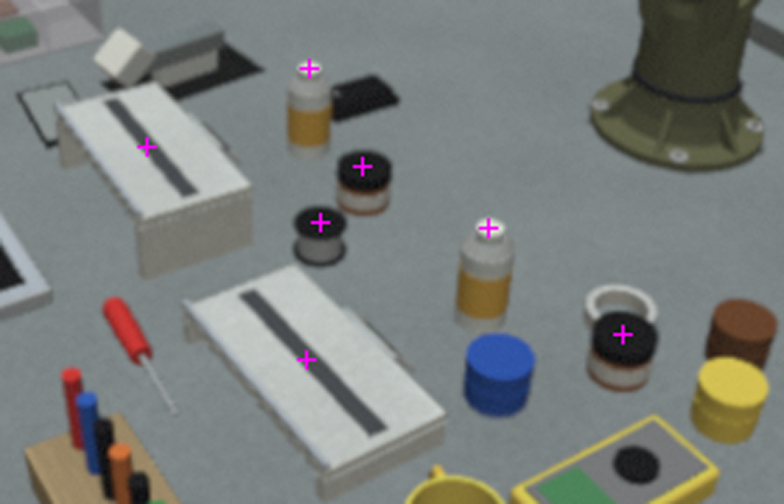

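View pics/scan.png

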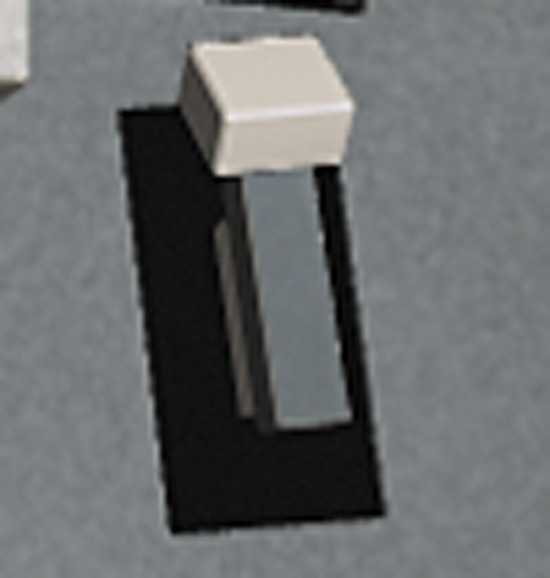

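```bash
cat >> h.py <<'E'
def show(*targets):
    "targets (x,y,z,yawdeg): print tool-axis shift and turn from now"
    s=r.state();print('now',np.round(s['tcp_pos'],1),'gap',round(s['finger_gap'],1),'t',s['time_s'],'F',np.round(s['ft_force'],1),'q',np.round(s['q'],2))
    for x,y,z,a in targets:
        t,w=delta([x,y,z],down(np.radians(a)));print((x,y,z,a),np.round(t,1),np.round(w,2))
E
python3 - <<'E'
from h import *
show((439,-187,215,0))
E
```

```text
now [ 228.7 -608.   243.7] gap 86.8 t 0.15 F [-0.2  0.5  0.1] q [ 1.23  0.32 -0.07  1.45  0.02  1.37 -0.06]
(439, -187, 215, 0) [ 345.1 -320.    29.1] [-7.000e-02 -4.000e-02 -6.938e+01]
```

Emit:
{"name": "play_rows", "arguments": {
  "deltas": "87 15 -14 0 0 0 -3; 87 50 -46 0 0 0 -10; 87 90 -83 0 0 0 -18; 87 130 -120 0 0 0 -26; 87 170 -158 0 0 0 -34; 87 210 -195 5 0 0 -42; 87 250 -232 10 0 0 -50; 87 290 -269 18 0 0 -58; 87 320 -297 24 0 0 -64; 87 337 -313 28 0 0 -68; 87 345 -320 29 0 0 -69.4; 87 345 -320 29 0 0 -69.4",
  "force": 40
}}

```text
time_s: 1.35
tcp_pos: [439.6, -185.5, 215.3]
tool_rot: [[-0.005, 1.0, -0.0], [1.0, 0.005, 0.0], [0.0, -0.0, -1.0]]
ft_force: [-0.4, -0.7, 0.1]
finger_gap: 87.3
```

Run:
```python
from h import *
show((439,-187,73,0))
im=r.read_camera('wrist');cv2.imwrite('pics/w1.png',im[:,:,::-1]);p=r.camera_params('wrist');print(proj(p,[[439,-187,115],[441.7,-61.6,50]]).round(0))
im=r.read_camera('top');cv2.imwrite('pics/t1.png',im[:,:,::-1])
```

```text
now [ 439.6 -185.5  215.3] gap 87.3 t 1.35 F [-0.4 -0.7  0.1] q [ 0.86 -0.01 -0.5   1.89 -0.01  1.26  0.36]
(439, -187, 73, 0) [ -1.5  -0.6 142.3] [-0.03 -0.    0.26]
[[286. 218.]
 [289.  60.]]
```

View pics/w1.png

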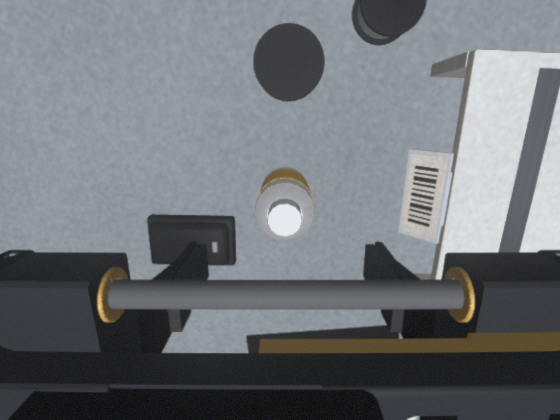

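View pics/t1.png

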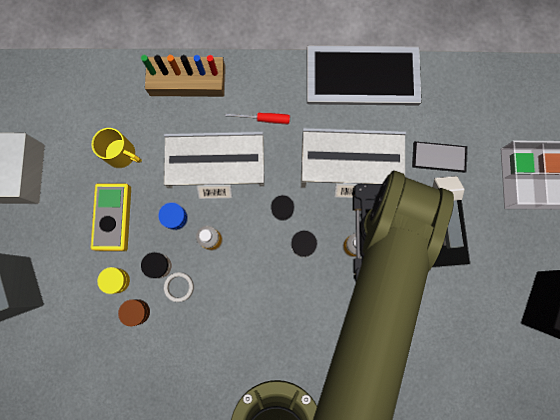

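The wrist view shows the can's nozzle at (285,218), against (286,218) predicted. Jar B is at (289,61), as predicted. Descending on can2.

Emit:
{"name": "play_rows", "arguments": {
  "deltas": "87 -1.5 0 20 0 0 0.3; 87 -1.5 0 50 0 0 0.3; 87 -1.5 0 80 0 0 0.3; 87 -1.5 0 110 0 0 0.3; 87 -1.5 0 130 0 0 0.3; 87 -1.5 0 142 0 0 0.3; 87 -1.5 0 142 0 0 0.3; 48 -1.5 0 142 0 0 0.3; 45 -1.5 0 142 0 0 0.3; 45 -1.5 0 142 0 0 0.3; 45 -1.5 0 142 0 0 0.3; 45 -1.5 0 142 0 0 0.3",
  "force": 40
}}

```text
time_s: 2.65
tcp_pos: [439.4, -189.0, 74.0]
tool_rot: [[0.005, 1.0, 0.001], [1.0, -0.005, -0.001], [-0.001, 0.001, -1.0]]
ft_force: [1.5, -0.2, 0.7]
finger_gap: 55.1
```

Run:
```python
from h import *
import math
yawL=1.7;cx,cy=655.5,167.6
a=math.radians(yawL)
X=np.array([math.cos(a),math.sin(a)]);Y=np.array([-math.sin(a),math.cos(a)])
for d in (-35,35): print(d,np.array([cx,cy])+d*Y)
show((439,-187,240,0),(656.5,132.6,240,1.7),(656.5,132.6,113,1.7))
```

```text
-35 [656.53831854 132.6154049 ]
35 [654.46168146 202.5845951 ]
now [ 439.4 -189.    74. ] gap 55.1 t 2.65 F [ 1.5 -0.2  0.7] q [ 0.83  0.15 -0.51  2.04  0.09  0.97  0.27]
(439, -187, 240, 0) [   1.9   -0.3 -166. ] [ 0.04  0.04 -0.28]
(656.5, 132.6, 240, 1.7) [ 322.6  215.7 -166. ] [ 0.04  0.04 -1.98]
(656.5, 132.6, 113, 1.7) [322.7 215.6 -39. ] [ 0.04  0.04 -1.98]
```

Emit:
{"name": "play_rows", "arguments": {
  "deltas": "45 0 0 0 0 0 0; 45 0 0 0 0 0 0; 45 0 0 -8 0 0 0; 45 0 0 -30 0 0 0; 45 0 0 -60 0 0 0; 45 0 0 -90 0 0 0; 45 0 0 -120 0 0 0; 45 0 0 -145 0 0 0; 45 0 0 -160 0 0 0; 45 0 0 -166 0 0 0"
}}

```text
time_s: 3.65
tcp_pos: [439.8, -189.0, 241.4]
tool_rot: [[0.005, 1.0, 0.002], [1.0, -0.005, -0.002], [-0.002, 0.002, -1.0]]
ft_force: [0.6, 0.4, -2.0]
finger_gap: 51.1
```

Run:
```python
from h import *
show((656.5,132.6,240,1.7),(656.5,132.6,116,1.7))
```

```text
now [ 439.8 -189.   241.4] gap 51.1 t 3.65 F [ 0.6  0.4 -2. ] q [ 0.87 -0.03 -0.5   1.85 -0.01  1.31  0.36]
(656.5, 132.6, 240, 1.7) [322.7 215.2   1.5] [ 0.14  0.09 -1.97]
(656.5, 132.6, 116, 1.7) [322.8 214.9 125.5] [ 0.14  0.09 -1.97]
```

Emit:
{"name": "play_rows", "arguments": {
  "deltas": "45 14 9 0 0 0 0; 45 43 29 0 0 0 0; 45 78 52 0 0 0 0; 45 113 75 0 0 0 -0.5; 45 148 99 0 0 0 -1; 45 183 122 0 0 0 -1.5; 45 218 145 0 0 0 -2; 45 253 169 0 0 0 -2; 45 284 189 0 0 0 -2; 45 307 205 0.5 0 0 -2; 45 319 213 1 0.1 0.1 -2; 45 322.7 215.2 1.5 0.1 0.1 -2"
}}

```text
time_s: 4.85
tcp_pos: [655.6, 134.2, 236.7]
tool_rot: [[-0.032, 0.999, -0.004], [0.999, 0.032, 0.002], [0.003, -0.004, -1.0]]
ft_force: [-0.2, 0.3, -1.7]
finger_gap: 51.3
```

Emit:
{"name": "play_rows", "arguments": {
  "deltas": "45 0 0 0 0 0 0; 45 0 0 15 0 0 0; 45 0 0 45 0 0 0; 45 0 0 75 0 0 0; 45 0 0 95 0 0 0; 45 0 0 106 0 0 0; 45 0 0 112 0 0 0; 45 0 0 116 0 0 0; 45 0 0 116 0 0 0"
}}

```text
time_s: 5.75
tcp_pos: [655.9, 132.7, 122.4]
tool_rot: [[-0.03, 1.0, -0.001], [1.0, 0.03, 0.002], [0.002, -0.001, -1.0]]
ft_force: [-0.3, 0.3, -1.4]
finger_gap: 51.4
```

Run:
```python
from h import *
show((656.5,132.6,114,1.7))
im=r.read_camera('scene');cv2.imwrite('pics/s2.png',cv2.resize(im[150:380,150:450,::-1],None,fx=2.6,fy=2.6,interpolation=cv2.INTER_CUBIC))
```

```text
now [655.9 132.7 122.4] gap 51.4 t 5.75 F [-0.3  0.3 -1.4] q [ 0.28  0.54 -0.7   1.52  0.36  1.22 -0.45]
(656.5, 132.6, 114, 1.7) [-0.1  0.6  8.4] [-0.06 -0.09 -0.01]
```

View pics/s2.png

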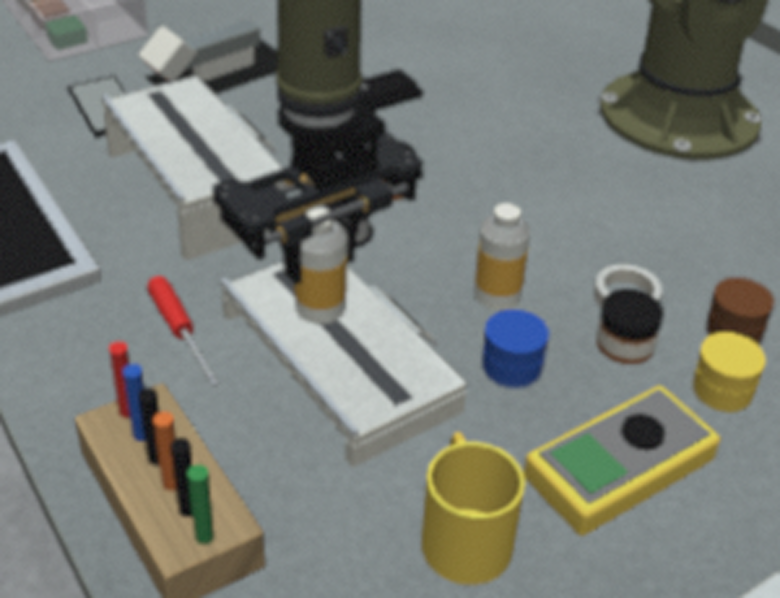

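Can2 hangs upright above the strip. Lowering the last 8 mm, opening, then lifting.

Emit:
{"name": "play_rows", "arguments": {
  "deltas": "45 0 0.5 3 0 0 0; 45 0 0.5 6 0 0 0; 45 0 0.5 8 0 0 0; 45 0 0.5 8.5 0 0 0; 45 0 0.5 8.5 0 0 0; 54 0 0.5 8.5 0 0 0; 60 0 0.5 8.5 0 0 0; 75 0 0.5 8.5 0 0 0; 75 0 0.5 8.5 0 0 0; 75 0 0.5 8.5 0 0 0"
}}

```text
time_s: 6.8
tcp_pos: [656.2, 132.9, 113.5]
tool_rot: [[-0.03, 1.0, -0.002], [1.0, 0.03, 0.002], [0.002, -0.002, -1.0]]
ft_force: [-0.1, 0.1, 0.4]
finger_gap: 72.3
```

Emit:
{"name": "play_rows", "arguments": {
  "deltas": "80 0 0 -10 0 0 0; 80 0 0 -40 0 0 0; 80 0 0 -80 0 0 0; 80 0 0 -115 0 0 0; 80 0 0 -125 0 0 0; 80 0 0 -125 0 0 0"
}}

```text
time_s: 7.4
tcp_pos: [657.4, 133.3, 241.3]
tool_rot: [[-0.03, 1.0, 0.003], [1.0, 0.03, 0.002], [0.002, 0.003, -1.0]]
ft_force: [0.2, 0.3, -0.7]
finger_gap: 80.0
```

Run:
```python
from h import *
show((451.8,168.5,225,0),(451.8,168.5,73,0))
p=r.camera_params('wrist');im=r.read_camera('wrist');cv2.imwrite('pics/w3.png',im[:,:,::-1]);print(proj(p,[[656.5,132.6,155],[451.8,168.5,115]]).round(0))
```

```text
now [657.4 133.3 241.3] gap 80.0 t 7.4 F [ 0.2  0.3 -0.7] q [ 0.29  0.46 -0.73  1.38  0.3   1.41 -0.41]
(451.8, 168.5, 225, 0) [  41.3 -204.5   15.8] [ 0.15 -0.14  1.72]
(451.8, 168.5, 73, 0) [  40.9 -204.9  167.8] [ 0.15 -0.14  1.72]
[[284. 226.]
 [ 43. 163.]]
```

View pics/w3.png

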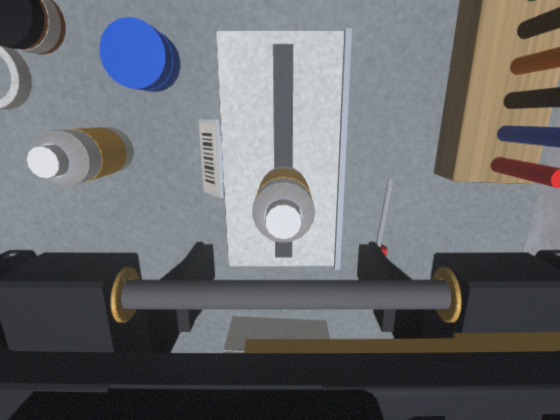

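Can2 stands on the strip, with its nozzle at (283,221), about 2 mm from the expected spot. Can1 is at (43,161), as predicted. Going to it.

Emit:
{"name": "play_rows", "arguments": {
  "deltas": "87 3 -14 0 0 0 0; 87 9 -44 0 0 0 0; 87 17 -84 0 0 0 0.5; 87 25 -124 0 0 0 1; 87 33 -162 5 0 0 1.5; 87 38 -188 10 0.1 -0.1 1.7; 87 40.5 -201 14 0.1 -0.1 1.7; 87 41.3 -204.5 16 0.1 -0.1 1.7; 87 41.3 -204.5 16 0.1 -0.1 1.7"
}}

```text
time_s: 8.35
tcp_pos: [450.1, 167.3, 221.8]
tool_rot: [[0.0, 1.0, -0.005], [1.0, -0.0, -0.001], [-0.001, -0.005, -1.0]]
ft_force: [0.6, -1.1, -0.0]
finger_gap: 87.2
```

Run:
```python
from h import *
show((451.8,168.5,73,0))
p=r.camera_params('wrist');im=r.read_camera('wrist');cv2.imwrite('pics/w4.png',im[:,:,::-1])
w=(im.min(2)>225).astype(np.uint8);w[:150]=0;w[250:]=0;w[:,:240]=0;w[:,330:]=0
M=cv2.moments(w);uv=(M['m10']/M['m00'],M['m01']/M['m00']);print(uv,M['m00'],onz(p,uv,115))
```

```text
now [450.1 167.3 221.8] gap 87.2 t 8.35 F [ 0.6 -1.1 -0. ] q [ 0.43  0.01 -0.83  1.86  0.    1.28 -0.4 ]
(451.8, 168.5, 73, 0) [  1.4   2.5 148.8] [-0.3   0.06 -0.  ]Traceback (most recent call last):
  File "<stdin>", line 5, in <module>
ZeroDivisionError: float division by zero
```

Emit:
{"name": "play_rows", "arguments": {
  "deltas": "87 1 1 20 -0.3 0 0; 87 1 2 50 -0.3 0 0; 87 1 2 80 -0.3 0 0; 87 1 2 110 -0.3 0 0; 87 1 2.5 135 -0.3 0 0; 87 1 2.5 148 -0.3 0 0; 87 1 2.5 148 -0.3 0 0; 45 1 2.5 148 -0.3 0 0; 45 1 2.5 148 -0.3 0 0; 45 1 2.5 148 -0.3 0 0; 45 1 2.5 148 -0.3 0 0; 45 1 2.5 148 -0.3 0 0"
}}

```text
time_s: 9.6
tcp_pos: [453.0, 168.9, 75.5]
tool_rot: [[-0.0, 1.0, 0.003], [1.0, 0.0, -0.0], [-0.0, 0.003, -1.0]]
ft_force: [-2.3, 0.2, 1.0]
finger_gap: 54.9
```

Emit:
{"name": "play_rows", "arguments": {
  "deltas": "45 0 0 0 0 0 0; 45 0 0 0 0 0 0; 45 0 0 -8 0 0 0; 45 0 0 -30 0 0 0; 45 0 0 -60 0 0 0; 45 0 0 -90 0 0 0; 45 0 0 -120 0 0 0; 45 0 0 -145 0 0 0; 45 0 0 -160 0 0 0; 45 0 0 -166 0 0 0"
}}

```text
time_s: 10.6
tcp_pos: [453.1, 169.3, 242.9]
tool_rot: [[-0.0, 1.0, 0.005], [1.0, 0.0, 0.0], [0.0, 0.005, -1.0]]
ft_force: [0.1, 0.1, -2.1]
finger_gap: 51.2
```

Run:
```python
from h import *
show((654.5,202.6,240,1.7),(654.5,202.6,114,1.7))
```

```text
now [453.1 169.3 242.9] gap 51.2 t 10.6 F [ 0.1  0.1 -2.1] q [ 0.44 -0.01 -0.84  1.83 -0.01  1.31 -0.4 ]
(654.5, 202.6, 240, 1.7) [ 33.2 201.4   3.9] [ 0.28  0.   -1.68]
(654.5, 202.6, 114, 1.7) [ 33.2 200.8 129.9] [ 0.28  0.   -1.68]
```

Emit:
{"name": "play_rows", "arguments": {
  "deltas": "45 3 14 0 0 0 0; 45 7 44 0 0 0 0; 45 14 84 0 0 0 -0.5; 45 21 124 0 0 0 -1; 45 27 160 0 0 0 -1.7; 45 31 186 2 0.3 0 -1.7; 45 33 198 3 0.3 0 -1.7; 45 33.2 201.4 4 0.3 0 -1.7; 45 33.2 201.4 4 0.3 0 -1.7"
}}

```text
time_s: 11.5
tcp_pos: [653.3, 202.2, 236.0]
tool_rot: [[-0.03, 1.0, -0.006], [1.0, 0.03, -0.0], [-0.0, -0.006, -1.0]]
ft_force: [-0.8, 0.0, -1.6]
finger_gap: 51.3
```

Emit:
{"name": "play_rows", "arguments": {
  "deltas": "45 0 0 0 0 0 0; 45 0 0 15 0 0 0; 45 0 0 45 0 0 0; 45 0 0 75 0 0 0; 45 0 0 95 0 0 0; 45 0 0 106 0 0 0; 45 0 0 112 0 0 0; 45 0 0 114 0 0 0; 45 0 0 114 0 0 0"
}}

```text
time_s: 12.4
tcp_pos: [653.8, 202.3, 124.1]
tool_rot: [[-0.03, 1.0, -0.002], [1.0, 0.03, 0.0], [0.0, -0.002, -1.0]]
ft_force: [-0.8, 0.8, -0.5]
finger_gap: 51.4
```

Run:
```python
from h import *
show((654.5,202.6,115,1.7))
```

```text
now [653.8 202.3 124.1] gap 51.4 t 12.4 F [-0.8  0.8 -0.5] q [ 0.2   0.59 -0.76  1.47  0.41  1.25 -0.58]
(654.5, 202.6, 115, 1.7) [0.2 0.8 9.1] [-0.13 -0.01  0.02]
```

Emit:
{"name": "play_rows", "arguments": {
  "deltas": "45 0 1 3 0 0 0; 45 0 1 6 0 0 0; 45 0 1 8 0 0 0; 45 0 1 9.5 0 0 0; 45 0 1 9.5 0 0 0; 54 0 1 9.5 0 0 0; 60 0 1 9.5 0 0 0; 75 0 1 9.5 0 0 0; 75 0 1 9.5 0 0 0; 75 0 1 9.5 0 0 0"
}}

```text
time_s: 13.4
tcp_pos: [654.4, 202.1, 113.6]
tool_rot: [[-0.03, 1.0, -0.004], [1.0, 0.03, -0.0], [-0.0, -0.004, -1.0]]
ft_force: [-0.6, 0.5, 0.1]
finger_gap: 72.5
```

Emit:
{"name": "play_rows", "arguments": {
  "deltas": "80 0 0 -10 0 0 0; 80 0 0 -40 0 0 0; 80 0 0 -80 0 0 0; 80 0 0 -115 0 0 0; 80 0 0 -125 0 0 0; 80 0 0 -125 0 0 0"
}}

```text
time_s: 14.0
tcp_pos: [655.7, 202.9, 241.7]
tool_rot: [[-0.03, 1.0, 0.001], [1.0, 0.03, 0.001], [0.001, 0.001, -1.0]]
ft_force: [0.0, -0.6, -0.2]
finger_gap: 79.9
```

```bash
cat >> h.py <<'E'
def lid(p,im,box,z,thr=50):
    g=cv2.cvtColor(im,cv2.COLOR_RGB2GRAY);m=((g<thr)*255).astype(np.uint8);x0,y0,x1,y1=box
    k=np.zeros_like(m);k[y0:y1,x0:x1]=m[y0:y1,x0:x1]
    c=max(cv2.findContours(k,cv2.RETR_EXTERNAL,cv2.CHAIN_APPROX_NONE)[0],key=cv2.contourArea)
    e=cv2.fitEllipse(c);return e[0],onz(p,e[0],z),e[1]
E
python3 - <<'E'
from h import *
im=r.read_camera('top');p=r.camera_params('top')
cv2.imwrite('pics/t5.png',im[:,:,::-1])
for b in [(134,244,171,286),(284,224,326,264)]: print(lid(p,im,b,50))
show((384.6,299.5,200,-45))
im=r.read_camera('scene')
cv2.imwrite('pics/s5.png',cv2.resize(im[150:380,150:450,::-1],None,fx=2.6,fy=2.6,interpolation=cv2.INTER_CUBIC))
E
```

```text
((154.22084045410156, 264.91290283203125), array([384.63835065, 299.50173811,  50.        ]), (24.537349700927734, 26.407350540161133))
((300.4649963378906, 246.84422302246094), array([432.44783089, -54.1103537 ,  50.        ]), (22.634538650512695, 39.35547637939453))
now [654.9 202.3 239.4] gap 80.2 t 14.05 F [-0.2 -0.3 -0.5] q [ 0.21  0.51 -0.8   1.33  0.36  1.44 -0.54]
(384.6, 299.5, 200, -45) [ 105.2 -267.2   40. ] [-0.12  0.06 46.72]
```

View pics/t5.png

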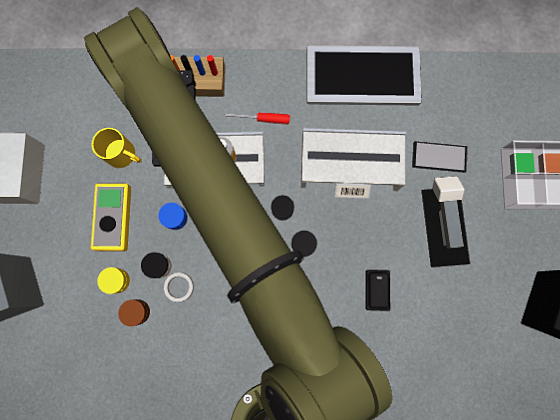

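View pics/s5.png

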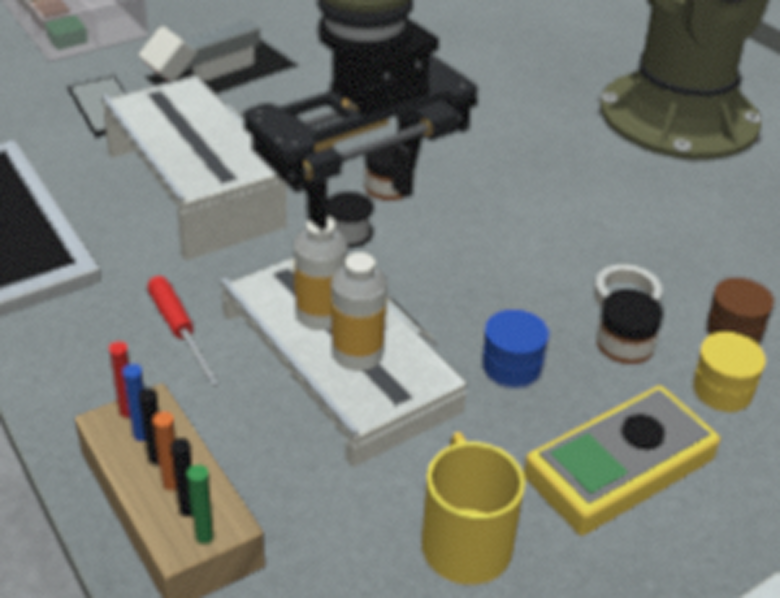

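Emit:
{"name": "play_rows", "arguments": {
  "deltas": "87 4 -10 0 0 0 1; 87 14 -35 0 0 0 5; 87 27 -70 0 0 0 11; 87 41 -105 0 0 0 17; 87 55 -140 5 0 0 23; 87 69 -175 10 0 0 29; 87 82 -208 18 0 0 35; 87 92 -235 26 0 0 40; 87 100 -255 34 0 0 44; 87 104 -264 38 0 0 46; 87 105.2 -267 40 0 0 46.7; 87 105.2 -267 40 0 0 46.7"
}}

```text
time_s: 15.3
tcp_pos: [383.7, 298.9, 198.7]
tool_rot: [[0.707, 0.708, -0.005], [0.708, -0.707, -0.001], [-0.004, -0.002, -1.0]]
ft_force: [-0.2, -0.7, 0.3]
finger_gap: 87.3
```

Run:
```python
from h import *
show((384.6,299.5,37,-45))
p=r.camera_params('wrist');im=r.read_camera('wrist');cv2.imwrite('pics/w6.png',im[:,:,::-1])
print(proj(p,[[384.6,299.5,50]]))
```

```text
now [383.7 298.9 198.7] gap 87.3 t 15.3 F [-0.2 -0.7  0.3] q [ 0.14  0.05 -0.87  1.88  0.04  1.24 -1.52]
(384.6, 299.5, 37, -45) [  1.8   0.6 161.7] [-0.14  0.26  0.04]
[[286.99203923 200.72510417]]
```

View pics/w6.png

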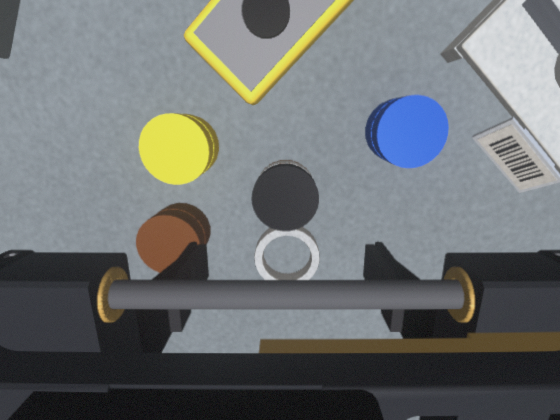

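The black lid is seen at (285.5,196), about 2.5 mm forward in tool x of the prediction, so I correct for that. The jaw line is clear of the tape (287,255) and the look-alikes.

Emit:
{"name": "play_rows", "arguments": {
  "deltas": "87 4 0 20 0 0.2 0; 87 4 0 50 0 0.2 0; 87 4 0 80 0 0.2 0; 87 4 0 110 0 0.2 0; 87 4 0 138 0 0.2 0; 87 4 0 155 0 0.2 0; 87 4 0 162 0 0.2 0; 80 4 0 162 0 0.2 0; 75 4 0 162 0 0.2 0; 70 4 0 162 0 0.2 0; 67 4 0 162 0 0.2 0; 64 4 0 162 0 0.2 0",
  "force": 13
}}

```text
time_s: 16.55
tcp_pos: [387.3, 302.3, 38.3]
tool_rot: [[0.707, 0.707, 0.0], [0.707, -0.707, 0.003], [0.002, -0.002, -1.0]]
ft_force: [-0.4, 0.1, -0.3]
finger_gap: 66.3
```

Emit:
{"name": "play_rows", "arguments": {
  "deltas": "62 0 0 0 0 0 0; 60 0 0 0 0 0 0; 58 0 0 0 0 0 0; 56 0 0 0 0 0 0; 56 0 0 0 0 0 0; 56 0 0 0 0 0 0; 56 0 0 0 0 0 0",
  "force": 13
}}

```text
time_s: 17.25
tcp_pos: [386.6, 302.8, 38.0]
tool_rot: [[0.707, 0.708, -0.001], [0.708, -0.707, 0.003], [0.001, -0.003, -1.0]]
ft_force: [-2.1, 1.7, 6.0]
finger_gap: 61.6
```

Emit:
{"name": "play_rows", "arguments": {
  "deltas": "56 0 0 0 0 0 0; 56 0 0 -5 0 0 0; 56 0 0 -20 0 0 0; 56 0 0 -45 0 0 0; 56 0 0 -75 0 0 0; 56 0 0 -105 0 0 0; 56 0 0 -135 0 0 0; 56 0 0 -165 0 0 0; 56 0 0 -190 0 0 0; 56 0 0 -200 0 0 0; 56 0 0 -203 0 0 0"
}}

```text
time_s: 18.35
tcp_pos: [387.6, 301.7, 241.9]
tool_rot: [[0.707, 0.707, 0.001], [0.707, -0.707, 0.002], [0.003, -0.001, -1.0]]
ft_force: [-0.6, 0.4, -1.5]
finger_gap: 61.6
```

Run:
```python
from h import *
import math
a=math.radians(-1.37);c=np.array([652.8,-181.2]);Y=np.array([-math.sin(a),math.cos(a)])
for d in (-39,39): print(d,c+d*Y)
show((c[0]+39*Y[0],c[1]+39*Y[1],240,-1.4),(c[0]-39*Y[0],c[1]-39*Y[1],240,-1.4))
p=r.camera_params('wrist');im=r.read_camera('wrist');cv2.imwrite('pics/w7.png',im[:,:,::-1])
```

```text
-39 [ 651.86755944 -220.18885167]
39 [ 653.73244056 -142.21114833]
now [387.6 301.7 241.9] gap 61.6 t 18.35 F [-0.6  0.4 -1.5] q [ 0.17  0.02 -0.88  1.81  0.01  1.32 -1.5 ]
(np.float64(653.7324405617064), np.float64(-142.21114832931232), 240, -1.4) [-125.7  502.1    1.2] [ 1.00e-02 -1.60e-01 -4.36e+01]
(np.float64(651.8675594382935), np.float64(-220.18885167068765), 240, -1.4) [-182.1  555.9    1. ] [ 1.00e-02 -1.60e-01 -4.36e+01]
```

View pics/w7.png

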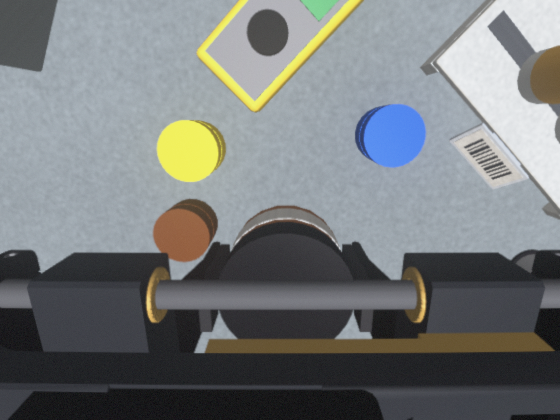

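Emit:
{"name": "play_rows", "arguments": {
  "deltas": "56 -3 10 0 0 0 0; 56 -10 30 0 0 0 -1; 56 -20 60 0 0 0 -3; 56 -31 95 0 0 0 -6; 56 -42 130 0 0 0 -9; 56 -54 165 0 0 0 -12; 56 -66 200 0 0 0 -15; 56 -77 235 0 0 0 -18; 56 -88 270 0 0 0 -21; 56 -100 305 0 0 0 -24; 56 -111 340 0 0 0 -27; 56 -123 375 0 0 0 -30"
}}

```text
time_s: 19.6
tcp_pos: [564.9, -52.7, 237.6]
tool_rot: [[0.257, 0.966, -0.004], [0.966, -0.257, 0.002], [0.001, -0.005, -1.0]]
ft_force: [0.2, 0.6, -2.2]
finger_gap: 61.3
```

Run:
```python
from h import *
show((651.9,-220.2,240,-1.4))
```

```text
now [564.9 -52.7 237.6] gap 61.3 t 19.6 F [ 0.2  0.6 -2.2] q [ 0.53  0.19 -0.54  1.65  0.1   1.33 -0.29]
(651.9, -220.2, 240, -1.4) [-139.5  127.1   -3.2] [ -0.27  -0.11 -13.48]
```

Emit:
{"name": "play_rows", "arguments": {
  "deltas": "56 -15 14 0 0 0 -2; 56 -42 38 0 0 0 -5; 56 -70 64 0 0 0 -8; 56 -97 88 0 0 0 -11; 56 -120 109 -2 -0.2 -0.1 -13; 56 -134 122 -3 -0.2 -0.1 -13.5; 56 -139 126.5 -3 -0.2 -0.1 -13.5; 56 -139.5 127 -3 -0.2 -0.1 -13.5; 56 -139.5 127 -3 -0.2 -0.1 -13.5"
}}

```text
time_s: 20.5
tcp_pos: [651.4, -216.6, 241.3]
tool_rot: [[0.025, 1.0, 0.0], [1.0, -0.025, 0.001], [0.001, 0.0, -1.0]]
ft_force: [0.3, 0.6, -1.3]
finger_gap: 61.7
```

Emit:
{"name": "play_rows", "arguments": {
  "deltas": "56 0 0 0 0 0 0; 56 0 0 15 0 0 0; 56 0 0 40 0 0 0; 56 0 0 65 0 0 0; 56 0 0 85 0 0 0; 56 0 0 97 0 0 0; 56 0 0 102 0 0 0; 56 0 0 104 0 0 0; 56 0 0 104 0 0 0; 56 0 0 104 0 0 0"
}}

```text
time_s: 21.5
tcp_pos: [652.9, -218.1, 139.5]
tool_rot: [[0.026, 1.0, 0.004], [1.0, -0.026, -0.001], [-0.001, 0.004, -1.0]]
ft_force: [1.1, -0.4, -0.7]
finger_gap: 61.6
```

Run:
```python
from h import *
show((651.9,-220.2,118,-1.4))
im=r.read_camera('scene');cv2.imwrite('pics/s8.png',cv2.resize(im[120:320,130:400,::-1],None,fx=2.9,fy=2.9,interpolation=cv2.INTER_CUBIC))
```

```text
now [ 652.9 -218.1  139.5] gap 61.6 t 21.5 F [ 1.1 -0.4 -0.7] q [ 0.62  0.5  -0.46  1.46  0.23  1.23  0.11]
(651.9, -220.2, 118, -1.4) [-2.1 -1.  21.5] [ 0.23  0.03 -0.09]
```

View pics/s8.png

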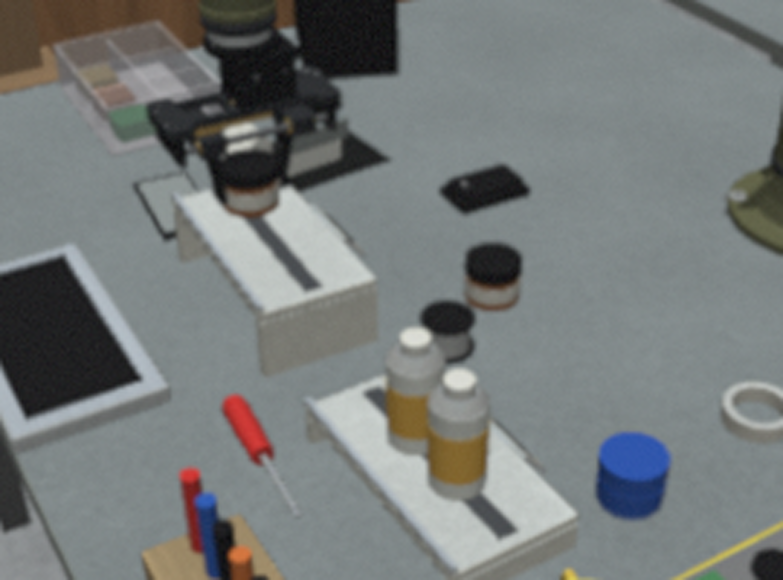

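Jar A is over the strip, upright. Creeping down the last 21 mm.

Emit:
{"name": "play_rows", "arguments": {
  "deltas": "56 -1.5 -0.8 5 0.2 0 0; 56 -1.5 -0.8 10 0.2 0 0; 56 -1.5 -0.8 14 0.2 0 0; 56 -1.5 -0.8 16 0.2 0 0; 56 -1.5 -0.8 17 0.2 0 0; 56 -1.5 -0.8 18 0.2 0 0; 56 -1.5 -0.8 18.5 0.2 0 0; 56 -1.5 -0.8 18.5 0.2 0 0"
}}

```text
time_s: 22.35
tcp_pos: [651.5, -219.5, 119.8]
tool_rot: [[0.026, 1.0, -0.001], [1.0, -0.026, 0.0], [0.0, -0.001, -1.0]]
ft_force: [-0.4, 0.4, -1.6]
finger_gap: 61.7
```

Run:
```python
from h import *
show((651.9,-220.2,118,-1.4))
```

```text
now [ 651.5 -219.5  119.8] gap 61.7 t 22.35 F [-0.4  0.4 -1.6] q [ 0.62  0.52 -0.46  1.48  0.24  1.2   0.1 ]
(651.9, -220.2, 118, -1.4) [-0.7  0.4  1.8] [-0.07 -0.   -0.09]
```

Emit:
{"name": "play_rows", "arguments": {
  "deltas": "56 -0.5 0.3 0.6 0 0 0; 56 -0.5 0.3 1.2 0 0 0; 56 -0.5 0.3 1.8 0 0 0; 56 -0.5 0.3 2 0 0 0; 56 -0.5 0.3 2 0 0 0"
}}

```text
time_s: 22.85
tcp_pos: [651.8, -220.1, 118.2]
tool_rot: [[0.026, 1.0, -0.001], [1.0, -0.026, -0.0], [-0.0, -0.001, -1.0]]
ft_force: [-0.6, -0.5, 1.9]
finger_gap: 61.3
```

Emit:
{"name": "play_rows", "arguments": {
  "deltas": "62 0 0 0 0 0 0; 64 0 0 0 0 0 0; 66 0 0 0 0 0 0; 70 0 0 0 0 0 0; 76 0 0 0 0 0 0; 76 0 0 0 0 0 0; 76 0 0 0 0 0 0"
}}

```text
time_s: 23.55
tcp_pos: [651.7, -220.0, 117.7]
tool_rot: [[0.026, 1.0, -0.001], [1.0, -0.026, 0.0], [0.0, -0.001, -1.0]]
ft_force: [-0.3, -1.0, -0.7]
finger_gap: 75.3
```

Emit:
{"name": "play_rows", "arguments": {
  "deltas": "76 0 0 -10 0 0 0; 76 0 0 -35 0 0 0; 76 0 0 -65 0 0 0; 76 0 0 -95 0 0 0; 76 0 0 -115 0 0 0; 76 0 0 -120 0 0 0; 76 0 0 -120 0 0 0"
}}

```text
time_s: 24.25
tcp_pos: [652.3, -220.0, 238.9]
tool_rot: [[0.026, 1.0, 0.001], [1.0, -0.026, -0.001], [-0.001, 0.001, -1.0]]
ft_force: [-0.6, 0.0, -0.2]
finger_gap: 75.9
```

Run:
```python
from h import *
p=r.camera_params('wrist');im=r.read_camera('wrist');cv2.imwrite('pics/w9.png',im[:,:,::-1])
print(proj(p,[[651.9,-220.2,130]]))
show((441.7,-61.6,200,0))
im=r.read_camera('top');p=r.camera_params('top');cv2.imwrite('pics/t9.png',im[:,:,::-1])
print(lid(p,im,(284,224,326,268),50))
```

```text
[[285.02084993 215.68321213]]
now [ 651.7 -219.9  237.3] gap 76.4 t 24.3 F [-1.2 -0.4 -0.5] q [ 0.62  0.45 -0.47  1.34  0.2   1.41  0.13]
(441.7, -61.6, 200, 0) [ 152.9 -213.9   37.7] [-0.1  -0.01 -1.48]
((303.6114501953125, 243.00262451171875), array([441.87727761, -61.70266638,  50.        ]), (23.92515754699707, 24.599016189575195))
```

View pics/w9.png

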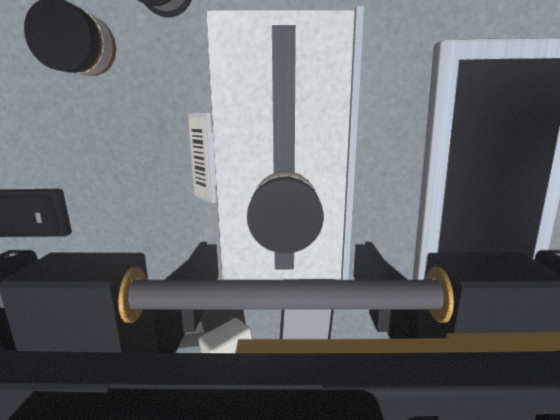

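View pics/t9.png

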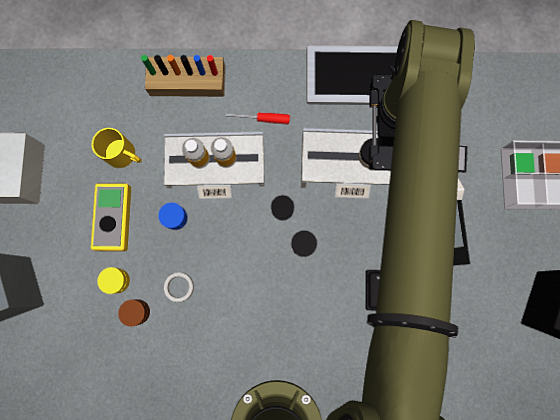

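Jar A stands centred, its lid at (285,214) against (285,216) expected. Jar B is unmoved at (442,-62). Going for it.

Emit:
{"name": "play_rows", "arguments": {
  "deltas": "87 8 -11 0 0 0 0; 87 27 -38 0 0 0 0; 87 52 -73 0 0 0 0; 87 77 -108 5 0 0 -0.5; 87 102 -143 15 0 0 -1; 87 127 -178 25 0 0 -1.5; 87 143 -200 33 0 0 -1.5; 87 151 -211 37 -0.1 0 -1.5; 87 153 -214 38 -0.1 0 -1.5; 87 153 -214 38 -0.1 0 -1.5"
}}

```text
time_s: 25.35
tcp_pos: [441.4, -61.7, 199.4]
tool_rot: [[-0.0, 1.0, -0.001], [1.0, 0.0, -0.0], [-0.0, -0.001, -1.0]]
ft_force: [0.1, -0.0, -0.0]
finger_gap: 87.2
```

Run:
```python
from h import *
show((441.8,-61.6,38,0))
p=r.camera_params('wrist');im=r.read_camera('wrist');cv2.imwrite('pics/w10.png',im[:,:,::-1])
print(proj(p,[[441.8,-61.6,50]]),lid(p,im,(230,140,345,245),50))
```

```text
now [441.4 -61.7 199.4] gap 87.2 t 25.35 F [ 0.1 -0.  -0. ] q [ 0.68 -0.08 -0.57  1.97 -0.04  1.23  0.13]
(441.8, -61.6, 38, 0) [1.000e-01 5.000e-01 1.614e+02] [-0.03  0.    0.01]Traceback (most recent call last):
  File "<stdin>", line 4, in <module>
  File "h.py", line 35, in lid
    e=cv2.fitEllipse(c);return e[0],onz(p,e[0],z),e[1]
cv2.error: OpenCV(4.12.0) /io/opencv/modules/imgproc/src/shapedescr.cpp:361: error: (-201:Incorrect size of input array) There should be at least 5 points to fit the ellipse in function 'fitEllipseNoDirect'
```

View pics/w10.png

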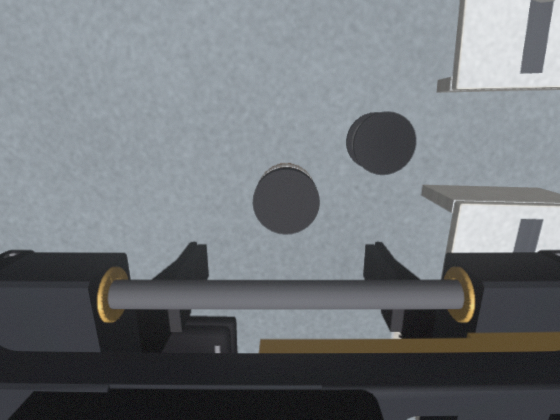

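The lid is centred at (286,200), directly under the jaws. Descending and gripping lightly.

Emit:
{"name": "play_rows", "arguments": {
  "deltas": "87 0 0.5 20 0 0 0; 87 0 0.5 50 0 0 0; 87 0 0.5 80 0 0 0; 87 0 0.5 110 0 0 0; 87 0 0.5 138 0 0 0; 87 0 0.5 155 0 0 0; 87 0 0.5 162 0 0 0; 80 0 0.5 162 0 0 0; 75 0 0.5 162 0 0 0; 70 0 0.5 162 0 0 0; 67 0 0.5 162 0 0 0; 64 0 0.5 162 0 0 0",
  "force": 13
}}

```text
time_s: 26.6
tcp_pos: [442.9, -61.7, 38.7]
tool_rot: [[-0.0, 1.0, 0.002], [1.0, 0.0, -0.001], [-0.001, 0.002, -1.0]]
ft_force: [-0.5, 0.2, -0.9]
finger_gap: 66.6
```

Emit:
{"name": "play_rows", "arguments": {
  "deltas": "62 0 0 0 0 0 0; 60 0 0 0 0 0 0; 58 0 0 0 0 0 0; 56 0 0 0 0 0 0; 56 0 0 0 0 0 0; 56 0 0 0 0 0 0; 56 0 0 0 0 0 0",
  "force": 13
}}

```text
time_s: 27.3
tcp_pos: [442.0, -61.6, 38.1]
tool_rot: [[-0.0, 1.0, -0.001], [1.0, 0.0, -0.0], [-0.0, -0.001, -1.0]]
ft_force: [-3.7, -0.4, 5.9]
finger_gap: 61.6
```

Emit:
{"name": "play_rows", "arguments": {
  "deltas": "56 0 0 0 0 0 0; 56 0 0 -5 0 0 0; 56 0 0 -20 0 0 0; 56 0 0 -45 0 0 0; 56 0 0 -75 0 0 0; 56 0 0 -105 0 0 0; 56 0 0 -135 0 0 0; 56 0 0 -165 0 0 0; 56 0 0 -190 0 0 0; 56 0 0 -200 0 0 0; 56 0 0 -203 0 0 0"
}}

```text
time_s: 28.4
tcp_pos: [443.0, -61.5, 241.9]
tool_rot: [[-0.0, 1.0, 0.003], [1.0, 0.0, -0.001], [-0.001, 0.003, -1.0]]
ft_force: [-0.1, 0.6, -1.9]
finger_gap: 61.9
```

Run:
```python
from h import *
show((653.7,-142.2,240,-1.4))
```

```text
now [443.  -61.5 241.9] gap 61.9 t 28.4 F [-0.1  0.6 -1.9] q [ 0.69 -0.11 -0.57  1.91 -0.06  1.32  0.14]
(653.7, -142.2, 240, -1.4) [-80.8 210.6   2.5] [0.15 0.03 1.42]
```

Emit:
{"name": "play_rows", "arguments": {
  "deltas": "56 -4 10 0 0 0 0; 56 -12 32 0 0 0 0; 56 -24 62 0 0 0 0; 56 -36 94 0 0 0 0.5; 56 -48 126 0 0 0 1; 56 -60 158 0 0 0 1.4; 56 -71 186 1 0 0 1.4; 56 -78 203 2 0.1 0 1.4; 56 -80.5 209.5 2 0.1 0 1.4; 56 -80.8 210.5 2 0.1 0 1.4; 56 -80.8 210.5 2 0.1 0 1.4"
}}

```text
time_s: 29.5
tcp_pos: [652.3, -141.7, 238.1]
tool_rot: [[0.024, 1.0, -0.003], [1.0, -0.024, 0.001], [0.001, -0.003, -1.0]]
ft_force: [0.3, -0.1, -0.5]
finger_gap: 61.4
```

Emit:
{"name": "play_rows", "arguments": {
  "deltas": "56 0 0 0 0 0 0; 56 0 0 15 0 0 0; 56 0 0 40 0 0 0; 56 0 0 65 0 0 0; 56 0 0 85 0 0 0; 56 0 0 97 0 0 0; 56 0 0 102 0 0 0; 56 0 0 104 0 0 0; 56 0 0 104 0 0 0; 56 0 0 104 0 0 0"
}}

```text
time_s: 30.5
tcp_pos: [653.4, -142.3, 136.3]
tool_rot: [[0.024, 1.0, 0.001], [1.0, -0.024, -0.0], [-0.0, 0.001, -1.0]]
ft_force: [0.5, 0.5, 0.2]
finger_gap: 61.7
```

Run:
```python
from h import *
show((653.7,-142.2,118,-1.4))
```

```text
now [ 653.4 -142.3  136.3] gap 61.7 t 30.5 F [0.5 0.5 0.2] q [ 0.58  0.48 -0.53  1.52  0.25  1.21 -0.02]
(653.7, -142.2, 118, -1.4) [ 0.1  0.3 18.3] [0.03 0.02 0.01]
```

Emit:
{"name": "play_rows", "arguments": {
  "deltas": "56 0 0.3 5 0 0 0; 56 0 0.3 10 0 0 0; 56 0 0.3 13 0 0 0; 56 0 0.3 15 0 0 0; 56 0 0.3 16 0 0 0; 56 0 0.3 16 0 0 0; 56 0 0.3 16 0 0 0"
}}

```text
time_s: 31.2
tcp_pos: [653.1, -142.3, 119.2]
tool_rot: [[0.024, 1.0, -0.001], [1.0, -0.024, 0.0], [0.0, -0.001, -1.0]]
ft_force: [-0.3, 0.1, -1.2]
finger_gap: 61.6
```

Run:
```python
from h import *
show((653.7,-142.2,118,-1.4))
```

```text
now [ 653.1 -142.3  119.2] gap 61.6 t 31.2 F [-0.3  0.1 -1.2] q [ 0.57  0.5  -0.53  1.53  0.26  1.19 -0.03]
(653.7, -142.2, 118, -1.4) [0.1 0.6 1.2] [-0.06 -0.    0.02]
```

Emit:
{"name": "play_rows", "arguments": {
  "deltas": "56 0 0.5 0.5 0 0 0; 56 0 0.5 1 0 0 0; 56 0 0.5 1.4 0 0 0; 56 0 0.5 1.4 0 0 0; 62 0 0.5 1.4 0 0 0; 64 0 0.5 1.4 0 0 0; 66 0 0.5 1.4 0 0 0; 70 0 0.5 1.4 0 0 0; 76 0 0.5 1.4 0 0 0; 76 0 0.5 1.4 0 0 0; 76 0 0.5 1.4 0 0 0"
}}

```text
time_s: 32.3
tcp_pos: [653.5, -142.3, 117.6]
tool_rot: [[0.024, 1.0, -0.001], [1.0, -0.024, 0.0], [0.0, -0.001, -1.0]]
ft_force: [0.2, -0.3, -0.0]
finger_gap: 75.3
```

Emit:
{"name": "play_rows", "arguments": {
  "deltas": "76 0 0 -10 0 0 0; 76 0 0 -35 0 0 0; 76 0 0 -65 0 0 0; 76 0 0 -95 0 0 0; 76 0 0 -115 0 0 0; 76 0 0 -120 0 0 0; 76 0 0 -120 0 0 0"
}}

```text
time_s: 33.0
tcp_pos: [654.1, -142.2, 238.8]
tool_rot: [[0.024, 1.0, 0.001], [1.0, -0.024, -0.0], [-0.0, 0.001, -1.0]]
ft_force: [-0.9, -0.0, 0.8]
finger_gap: 76.0
```

Run:
```python
from h import *
show()
p=r.camera_params('wrist');im=r.read_camera('wrist');cv2.imwrite('pics/w11.png',im[:,:,::-1])
print(proj(p,[[651.9,-220.2,130],[653.7,-142.2,130]]))
im=r.read_camera('scene');cv2.imwrite('pics/s11.png',cv2.resize(im[100:360,130:430,::-1],None,fx=2.2,fy=2.2,interpolation=cv2.INTER_CUBIC))
im=r.read_camera('top');cv2.imwrite('pics/t11.png',im[:,:,::-1])
```

```text
now [ 654.1 -142.2  238.8] gap 76.0 t 33.0 F [-0.9 -0.   0.8] q [ 0.58  0.42 -0.55  1.39  0.22  1.39  0.  ]
[[285.07919693 299.37356382]
 [285.03239081 215.47827961]]
```

View pics/w11.png

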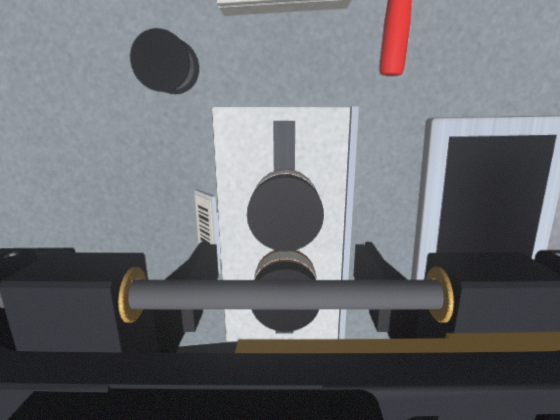

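View pics/s11.png

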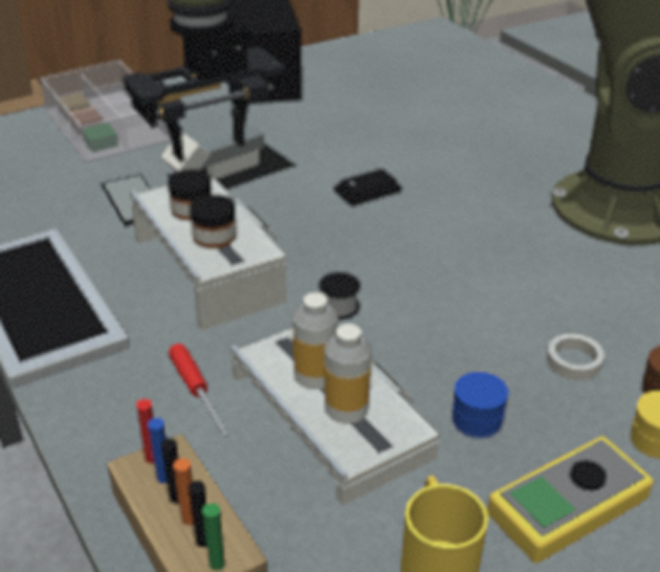

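View pics/t11.png

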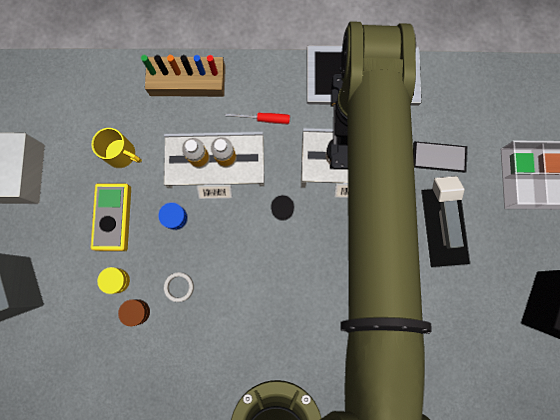

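Both rows stand: the cans at (188,150) and (220,150) in the top view, the jar lids at (285,212) and (285,297) in the wrist view. Next, the scanner measurement.

Run:
```python
from h import *
p=r.camera_params('top');f=lambda c:(c[0]/5.5+400-.41,c[1]/5.5+170-.41)
B=onz(p,f((313.5,423.5)),60);F=onz(p,f((280.5,168.5)),60);d=(F-B)/np.linalg.norm(F-B)
print('back',B,'len',np.linalg.norm(F-B),'yaw',np.degrees(np.arctan2(d[1],d[0])),'width',np.linalg.norm(onz(p,f((277,427)),60)-onz(p,f((350,420)),60)))
print('origin',B+70*d,'grip',B+78*d)
M=[onz(p,f(c),3) for c in [(118,110),(172,533),(385,515)]]
print('mat len',np.linalg.norm(M[0]-M[1]),'wid',np.linalg.norm(M[1]-M[2]),'ctr',(M[0]+M[2])/2,'yaw',np.degrees(np.arctan2(*(M[0]-M[1])[[1,0]])))
show((*(B+78*d)[:2],200,np.degrees(np.arctan2(d[1],d[0]))-90),(*(B+78*d)[:2],200,np.degrees(np.arctan2(d[1],d[0]))+90))
```

```text
back [ 435.99553473 -430.42041034   60.        ] len 113.98424103061663 yaw 4.849510238051459 width 32.5157169398444
origin [ 505.74494731 -424.50268748   60.        ] grip [ 513.71630875 -423.82637629   60.        ]
mat len 197.90285554309202 wid 98.77363433777539 ctr [ 493.39529752 -423.89349674    3.        ] yaw 5.2692022829588545
now [ 652.9 -142.2  236. ] gap 76.1 t 33.15 F [0.3 0.6 0.6] q [ 0.58  0.42 -0.55  1.39  0.22  1.39  0.  ]
(np.float64(513.7163087521504), np.float64(-423.82637629361597), 200, np.float64(-85.15048976194853)) [-284.9 -132.2   36.4] [-0.21  0.14 83.77]
(np.float64(513.7163087521504), np.float64(-423.82637629361597), 200, np.float64(94.84951023805147)) [-284.9 -132.2   36.4] [ -0.14  -0.21 -96.23]
```

Emit:
{"name": "play_rows", "arguments": {
  "deltas": "87 -10 -5 0 0 0 2; 87 -35 -16 0 0 0 8; 87 -65 -30 0 0 0 16; 87 -95 -44 0 0 0 24; 87 -125 -58 0 0 0 32; 87 -155 -72 5 0 0 41; 87 -185 -86 10 0 0 49; 87 -213 -99 15 0 0 57; 87 -238 -110 22 0 0 65; 87 -260 -120 30 0 0 72; 87 -277 -128 35 0 0 79; 87 -285 -132 36 -0.2 0.1 83.8",
  "force": 40
}}

```text
time_s: 34.35
tcp_pos: [511.4, -427.0, 199.7]
tool_rot: [[0.997, 0.074, -0.002], [0.074, -0.997, -0.0], [-0.002, 0.0, -1.0]]
ft_force: [-0.3, -0.8, -0.1]
finger_gap: 87.1
```

Emit:
{"name": "play_rows", "arguments": {
  "deltas": "87 0 0 0 0 0 0; 87 0 0 0 0 0 0"
}}

```text
time_s: 34.55
tcp_pos: [514.3, -423.8, 201.3]
tool_rot: [[0.996, 0.085, 0.001], [0.085, -0.996, 0.0], [0.001, 0.0, -1.0]]
ft_force: [0.7, -0.4, -0.1]
finger_gap: 87.1
```

Run:
```python
from h import *
show((513.7,-423.8,48,-85.15))
p=r.camera_params('wrist');im=r.read_camera('wrist');cv2.imwrite('pics/w12.png',im[:,:,::-1])
a=np.radians(4.85);d=np.array([np.cos(a),np.sin(a)]);n=np.array([-d[1],d[0]]);o=np.array([505.7,-424.5])
print(proj(p,[[*(o+d*x+n*y),60] for x,y in [(-70,17),(-70,-17),(40,17),(40,-17),(8,0)]]).round(0).tolist())
```

```text
now [ 514.3 -423.8  201.3] gap 87.1 t 34.55 F [ 0.7 -0.4 -0.1] q [ 0.81  0.38 -0.21  1.46  0.08  1.3  -0.89]
(513.7, -423.8, 48, -85.15) [-9.000e-01 -1.000e-01  1.533e+02] [ 0.   -0.08  0.02]
[[269.0, 281.0], [304.0, 281.0], [268.0, 170.0], [306.0, 170.0], [287.0, 205.0]]
```

View pics/w12.png

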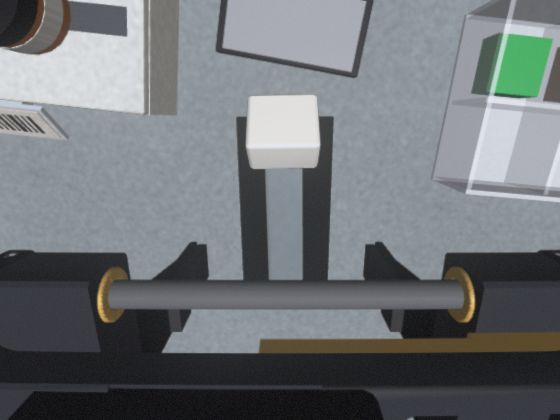

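The scanner bar is at columns 267–303, parallel to the tool, within 1 mm of where I expected it. Gripping about 12 mm ahead of its origin.

Emit:
{"name": "play_rows", "arguments": {
  "deltas": "87 3 -0.5 20 0 0 0; 87 3 -0.5 50 0 0 0; 87 3 -0.5 80 0 0 0; 87 3 -0.5 110 0 0 0; 87 3 -0.5 135 0 0 0; 87 3 -0.5 149 0 0 0; 87 3 -0.5 153 0 0 0; 60 3 -0.5 153 0 0 0; 40 3 -0.5 153 0 0 0; 25 3 -0.5 153 0 0 0; 25 3 -0.5 153 0 0 0; 25 3 -0.5 153 0 0 0",
  "force": 50
}}

```text
time_s: 35.8
tcp_pos: [518.3, -423.7, 49.6]
tool_rot: [[0.996, 0.084, 0.003], [0.084, -0.996, -0.002], [0.003, 0.002, -1.0]]
ft_force: [0.1, 0.3, -0.4]
finger_gap: 54.8
```

Emit:
{"name": "play_rows", "arguments": {
  "deltas": "25 0 0 0 0 0 0; 25 0 0 0 0 0 0; 25 0 0 0 0 0 0; 25 0 0 0 0 0 0; 25 0 0 0 0 0 0"
}}

```text
time_s: 36.3
tcp_pos: [518.1, -423.1, 48.9]
tool_rot: [[0.996, 0.084, 0.002], [0.084, -0.996, -0.001], [0.002, 0.001, -1.0]]
ft_force: [0.6, 0.1, 1.8]
finger_gap: 33.7
```

Run:
```python
from h import *
show()
```

```text
now [ 518.1 -423.1   48.9] gap 33.7 t 36.3 F [0.6 0.1 1.8] q [ 0.8   0.52 -0.2   1.6   0.11  1.04 -0.92]
```

Emit:
{"name": "play_rows", "arguments": {
  "deltas": "25 0 0 -5 0 0 0; 25 0 0 -20 0 0 0; 25 0 0 -45 0 0 0; 25 0 0 -75 0 0 0; 25 0 0 -105 0 0 0; 25 0 0 -135 0 0 0; 25 0 0 -160 0 0 0; 25 0 0 -175 0 0 0; 25 0 0 -180 0 0 0; 25 0 0 -180 0 0 0"
}}

```text
time_s: 37.3
tcp_pos: [517.7, -423.3, 229.3]
tool_rot: [[0.996, 0.084, 0.003], [0.084, -0.996, -0.001], [0.002, 0.002, -1.0]]
ft_force: [-0.7, -0.6, -2.6]
finger_gap: 33.3
```

```bash
cat > aim.py <<'E'
from h import *
def tgt(c,yaw,top,D=95,gx=12.4,gz=46,zadd=0):
    a=np.radians(yaw);X=np.array([np.cos(a),np.sin(a)])
    off=-83-np.cos(np.radians(40))*D-96+gx
    z=top-16+np.sin(np.radians(40))*D-37+gz+zadd
    return (*np.round(np.array(c)+off*X,1),round(z,1),yaw-90)
L=((655.5,167.6),1.7,40);H=((652.8,-181.2),-1.37,80)
E
python3 - <<'E'
from aim import *
print(tgt(*L),tgt(*H))
show(tgt(*L,zadd=130))
p=r.camera_params('wrist');im=r.read_camera('wrist');cv2.imwrite('pics/w13.png',im[:,:,::-1])
im=r.read_camera('scene');cv2.imwrite('pics/s13.png',im[:,:,::-1])
E
```

```text
(np.float64(416.2), np.float64(160.5), np.float64(94.1), -88.3) (np.float64(413.5), np.float64(-175.5), np.float64(134.1), -91.37)
now [ 517.7 -423.3  229.3] gap 33.3 t 37.3 F [-0.7 -0.6 -2.6] q [ 0.81  0.37 -0.21  1.42  0.08  1.36 -0.9 ]
(np.float64(416.2), np.float64(160.5), np.float64(224.1), -88.3) [ -52.2 -590.3    4.1] [ 0.09 -0.14  3.11]
```

View pics/w13.png

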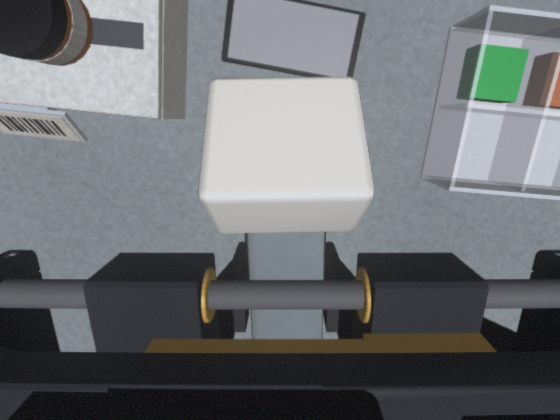

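View pics/s13.png

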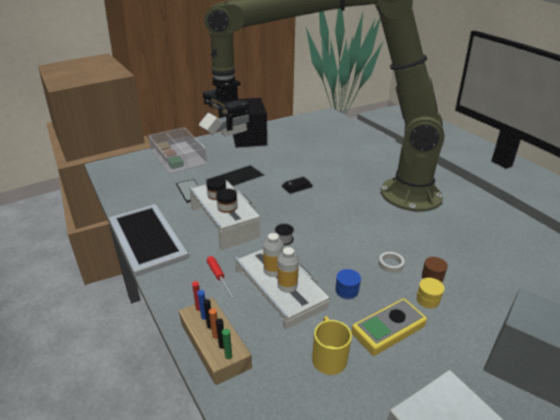

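Emit:
{"name": "play_rows", "arguments": {
  "deltas": "25 -1 -12 0 0 0 0; 25 -4 -40 0 0 0 0; 25 -7 -80 0 0 0 0; 25 -11 -120 0 0 0 0.5; 25 -14 -160 0 0 0 1; 25 -18 -200 0 0 0 1.5; 25 -21 -240 0 0 0 2; 25 -25 -280 0 0 0 2.5; 25 -28 -320 0 0 0 3; 25 -32 -360 0 0 0 3; 25 -35 -400 0 0 0 3; 25 -39 -440 0 0 0 3"
}}

```text
time_s: 38.6
tcp_pos: [440.2, 14.1, 227.3]
tool_rot: [[0.999, 0.032, 0.001], [0.032, -0.999, -0.001], [0.001, 0.001, -1.0]]
ft_force: [0.8, -0.3, -1.8]
finger_gap: 34.0
```

Run:
```python
from aim import *
show(tgt(*L,zadd=130))
```

```text
now [440.2  14.1 227.3] gap 34.0 t 38.6 F [ 0.8 -0.3 -1.8] q [ 0.49 -0.11 -0.53  1.95 -0.06  1.29 -1.57]
(np.float64(416.2), np.float64(160.5), np.float64(224.1), -88.3) [ -19.3 -147.1    3. ] [ 0.08 -0.04  0.14]
```

Emit:
{"name": "play_rows", "arguments": {
  "deltas": "25 -4 -30 0 0 0 0; 25 -8 -60 0 0 0 0; 25 -12 -92 0 0 0 0; 25 -16 -120 1 0 0 0; 25 -18 -139 2 0.1 0 0.1; 25 -19.3 -146 3 0.1 0 0.1; 25 -19.3 -147 3 0.1 0 0.1; 25 -19.3 -147 3 0.1 0 0.1"
}}

```text
time_s: 39.4
tcp_pos: [417.7, 157.3, 224.7]
tool_rot: [[1.0, 0.029, 0.001], [0.029, -1.0, -0.0], [0.001, 0.0, -1.0]]
ft_force: [-0.0, -0.1, -1.2]
finger_gap: 33.5
```

Emit:
{"name": "play_rows", "arguments": {
  "deltas": "25 0 0 10 0 0 0; 25 0 0 35 0 0 0; 25 0 0 65 0 0 0; 25 0 0 90 0 0 0; 25 0 0 108 0 0 0; 25 0 0 118 0 0 0; 25 0 0 122 0 0 0; 25 0 0 122 0 0 0; 25 0 0 122 0 0 0"
}}

```text
time_s: 40.3
tcp_pos: [418.9, 158.4, 103.9]
tool_rot: [[1.0, 0.03, 0.003], [0.03, -1.0, 0.001], [0.003, -0.001, -1.0]]
ft_force: [0.9, 0.4, -1.4]
finger_gap: 33.7
```

Run:
```python
from aim import *
show(tgt(*L))
im=r.read_camera('scene');cv2.imwrite('pics/s14.png',cv2.resize(im[130:330,200:450,::-1],None,fx=3,fy=3,interpolation=cv2.INTER_CUBIC))
p=r.camera_params('wrist');im=r.read_camera('wrist');cv2.imwrite('pics/w14.png',im[:,:,::-1])
im=r.read_camera('top');cv2.imwrite('pics/t14.png',cv2.resize(im[120:300,120:350,::-1],None,fx=3,fy=3))
```

```text
now [418.9 158.4 103.9] gap 33.7 t 40.3 F [ 0.9  0.4 -1.4] q [ 0.33  0.05 -0.76  2.08  0.04  1.02 -1.99]
(np.float64(416.2), np.float64(160.5), np.float64(94.1), -88.3) [-2.6 -2.1  9.8] [-0.06 -0.2  -0.  ]
```

View pics/s14.png

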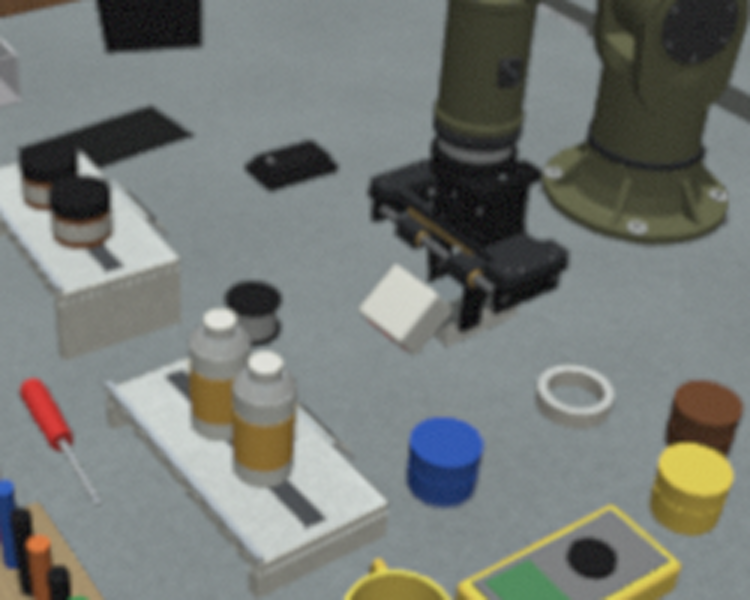

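View pics/w14.png

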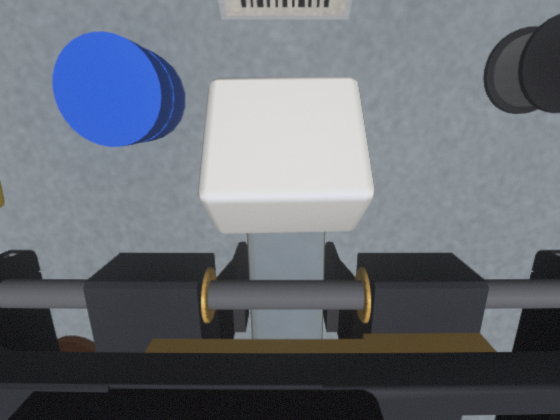

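View pics/t14.png

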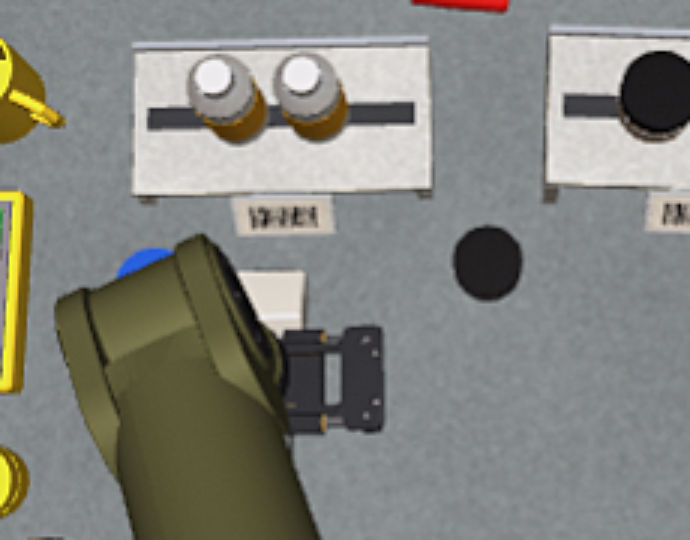

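The head (286) and the label (285) line up in the wrist view. Lowering the last 10 mm, then holding.

Emit:
{"name": "play_rows", "arguments": {
  "deltas": "25 -1 -1 4 0 0 0; 25 -2.5 -2 8 0 -0.1 0; 25 -2.5 -2 9.5 0 -0.1 0; 25 -2.5 -2 9.5 0 -0.1 0; 25 -2.5 -2 9.5 0 -0.1 0; 25 -2.5 -2 9.5 0 -0.1 0; 25 -2.5 -2 9.5 0 -0.1 0; 25 -2.5 -2 9.5 0 -0.1 0; 25 -2.5 -2 9.5 0 -0.1 0; 25 -2.5 -2 9.5 0 -0.1 0; 25 -2.5 -2 9.5 0 -0.1 0; 25 -2.5 -2 9.5 0 -0.1 0"
}}

```text
time_s: 41.65
tcp_pos: [415.6, 160.3, 93.6]
tool_rot: [[1.0, 0.03, 0.0], [0.03, -1.0, 0.001], [0.0, -0.001, -1.0]]
ft_force: [-0.6, -0.2, -1.5]
finger_gap: 33.7
```

Emit:
{"name": "play_rows", "arguments": {
  "deltas": "25 0 0 0 0 0 0; 25 0 0 0 0 0 0; 25 0 0 0 0 0 0; 25 0 0 0 0 0 0; 25 0 0 0 0 0 0; 25 0 0 0 0 0 0; 25 0 0 0 0 0 0; 25 0 0 0 0 0 0; 25 0 0 0 0 0 0; 25 0 0 0 0 0 0; 25 0 0 0 0 0 0"
}}

```text
time_s: 42.75
tcp_pos: [415.6, 160.3, 93.6]
tool_rot: [[1.0, 0.03, 0.0], [0.03, -1.0, 0.001], [0.0, -0.001, -1.0]]
ft_force: [-0.1, -0.2, -2.2]
finger_gap: 33.6
```

Run:
```python
from aim import *
show(tgt(*L),tgt(*H,zadd=100))
im=r.read_camera('top');p=r.camera_params('top');cv2.imwrite('pics/t15.png',im[:,:,::-1])
im=r.read_camera('scene');cv2.imwrite('pics/s15.png',cv2.resize(im[150:330,200:450,::-1],None,fx=3,fy=3,interpolation=cv2.INTER_CUBIC))
```

```text
now [415.6 160.3  93.6] gap 33.6 t 42.75 F [-0.1 -0.2 -2.2] q [ 0.33  0.07 -0.76  2.09  0.05  1.   -2.01]
(np.float64(416.2), np.float64(160.5), np.float64(94.1), -88.3) [ 0.6 -0.2 -0.5] [-0.05 -0.02  0.01]
(np.float64(413.5), np.float64(-175.5), np.float64(234.1), -91.37) [ -12.1  335.5 -140.7] [-0.05 -0.01  3.08]
```

View pics/s15.png

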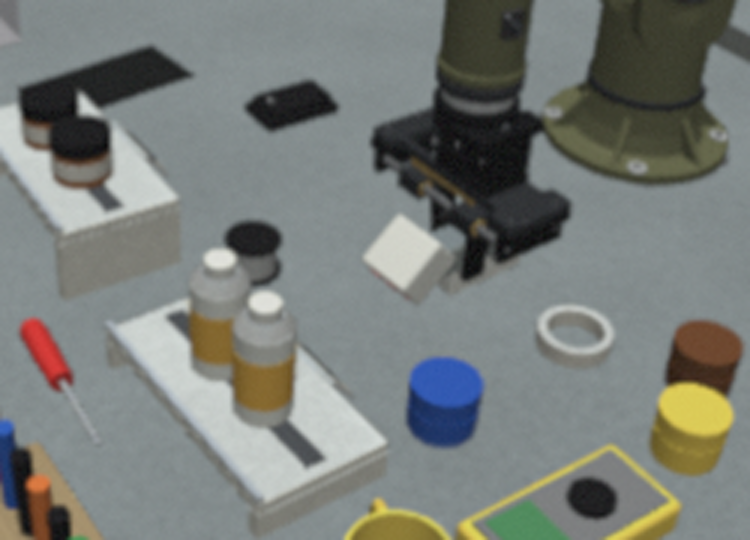

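Run:
```python
from aim import *
im=cv2.imread('pics/t15.png')[:,:,::-1].copy();p=r.camera_params('top')
cv2.imwrite('pics/t15c.png',cv2.resize(im[120:210,150:420,::-1],None,fx=2.9,fy=2.9,interpolation=cv2.INTER_CUBIC))
g=cv2.cvtColor(im,cv2.COLOR_RGB2GRAY)
for b in [(322,136,353,174),(356,136,392,174)]:
  try:print(lid(p,im,b,130,42))
  except Exception as e:print(e)
for b in [(180,136,204,162),(210,136,234,162)]:
    m=np.zeros_like(g);m[b[1]:b[3],b[0]:b[2]]=(im.min(2)>215)[b[1]:b[3],b[0]:b[2]]
    M=cv2.moments(m);uv=(M['m10']/M['m00'],M['m01']/M['m00']);print(M['m00'],onz(p,uv,155))
```

```text
((339.5722961425781, 150.2335968017578), array([ 652.18217238, -141.56402833,  130.        ]), (25.26738166809082, 26.49181365966797))
((373.60040283203125, 151.55674743652344), array([ 649.88020996, -220.96156699,  130.        ]), (25.419757843017578, 26.858322143554688))
117.0 [657.40560167 202.07686096 155.        ]
125.0 [658.78561737 132.17569619 155.        ]
```

View pics/t15c.png

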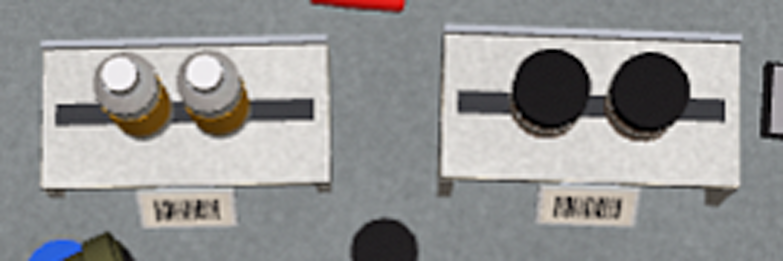

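All four stand within 3 mm of their row lines (cans 70 mm apart, jars 79 mm). On to the high label.

Emit:
{"name": "play_rows", "arguments": {
  "deltas": "25 -2 0 -10 0 0 0; 25 -4 10 -35 0 0 0; 25 -4 30 -65 0 0 0; 25 -4 60 -95 0 0 0; 25 -4 95 -120 0 0 0.5; 25 -4 130 -135 0 0 1; 25 -4 168 -140 0 0 1.5; 25 -5 205 -140 0 0 2; 25 -7 240 -140 0 0 2.5; 25 -9 272 -140 0 0 3; 25 -11 300 -140 0 0 3; 25 -12 320 -140 0 0 3"
}}

```text
time_s: 44.05
tcp_pos: [412.7, -161.9, 234.1]
tool_rot: [[1.0, -0.024, 0.001], [-0.024, -1.0, 0.0], [0.001, -0.0, -1.0]]
ft_force: [0.2, 0.0, -2.4]
finger_gap: 33.3
```

Emit:
{"name": "play_rows", "arguments": {
  "deltas": "25 0 9 0 0 0 0; 25 0 15 5 0 0 0; 25 0 15 20 0 0 0; 25 0 15 45 0 0 0; 25 0 15 70 0 0 0; 25 0 15 85 0 0 0; 25 0 15 91 0 0 0; 25 0 15 92 0 0 0; 25 0 15 92 0 0 0"
}}

```text
time_s: 44.95
tcp_pos: [413.4, -174.7, 142.1]
tool_rot: [[1.0, -0.022, 0.001], [-0.022, -1.0, 0.0], [0.001, -0.001, -1.0]]
ft_force: [-0.0, 0.2, -1.2]
finger_gap: 33.8
```

Run:
```python
from aim import *
show(tgt(*H))
p=r.camera_params('wrist');im=r.read_camera('wrist');cv2.imwrite('pics/w16.png',im[:,:,::-1])
```

```text
now [ 413.4 -174.7  142.1] gap 33.8 t 44.95 F [-0.   0.2 -1.2] q [ 0.66 -0.02 -0.31  2.05 -0.01  1.11 -1.24]
(np.float64(413.5), np.float64(-175.5), np.float64(134.1), -91.37) [0.1 0.9 8. ] [-0.03 -0.07  0.13]
```

View pics/w16.png

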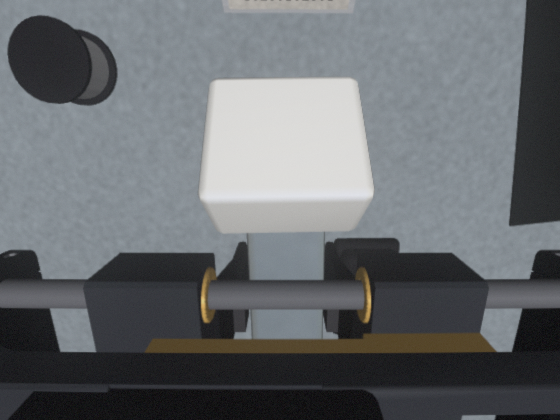

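The label is at columns 222–355 (centre 288), against the head at 286, so they are aligned. Lowering 8 mm and holding.

Emit:
{"name": "play_rows", "arguments": {
  "deltas": "25 0 1 4 0 0 0.1; 25 0 1 7 0 0 0.1; 25 0 1 8 0 0 0.1; 25 0 1 8 0 0 0.1; 25 0 1 8 0 0 0.1; 25 0 1 8 0 0 0.1; 25 0 1 8 0 0 0.1; 25 0 1 8 0 0 0.1; 25 0 1 8 0 0 0.1; 25 0 1 8 0 0 0.1; 25 0 1 8 0 0 0.1; 25 0 1 8 0 0 0.1"
}}

```text
time_s: 46.2
tcp_pos: [412.8, -175.9, 133.4]
tool_rot: [[1.0, -0.024, 0.0], [-0.024, -1.0, 0.001], [0.0, -0.001, -1.0]]
ft_force: [-0.6, 0.7, -2.1]
finger_gap: 33.9
```

Emit:
{"name": "play_rows", "arguments": {
  "deltas": "25 0 0 0 0 0 0; 25 0 0 0 0 0 0; 25 0 0 0 0 0 0; 25 0 0 0 0 0 0; 25 0 0 0 0 0 0; 25 0 0 0 0 0 0; 25 0 0 0 0 0 0; 25 0 0 0 0 0 0; 25 0 0 0 0 0 0; 25 0 0 0 0 0 0; 25 0 0 0 0 0 0"
}}

```text
time_s: 47.3
tcp_pos: [412.8, -176.0, 133.3]
tool_rot: [[1.0, -0.024, 0.0], [-0.024, -1.0, 0.001], [0.0, -0.001, -1.0]]
ft_force: [0.1, 0.2, -1.9]
finger_gap: 33.9
```

Run:
```python
from aim import *
# mat centre (493.4,-423.9), yaw 5.1 ; TCP = centre + 12.4*d, z 49
a=np.radians(5.1)
t=(493.4+12.4*np.cos(a),-423.9+12.4*np.sin(a))
show(tgt(*H),(*t,215,5.1-90),(*t,49,5.1-90))
im=r.read_camera('scene');cv2.imwrite('pics/s17.png',cv2.resize(im[100:330,150:450,::-1],None,fx=2.6,fy=2.6,interpolation=cv2.INTER_CUBIC))
```

```text
now [ 412.8 -176.   133.3] gap 33.9 t 47.3 F [ 0.1  0.2 -1.9] q [ 0.66 -0.   -0.31  2.06 -0.    1.09 -1.25]
(np.float64(413.5), np.float64(-175.5), np.float64(134.1), -91.37) [ 0.7 -0.5 -0.8] [-0.05 -0.01 -0.02]
(np.float64(505.75090921109353), np.float64(-422.7977107188561), 215, -84.9) [ 98.9 244.4 -81.8] [-0.05 -0.02 -6.49]
(np.float64(505.75090921109353), np.float64(-422.7977107188561), 49, -84.9) [ 98.9 244.6  84.2] [-0.05 -0.02 -6.49]
```

View pics/s17.png

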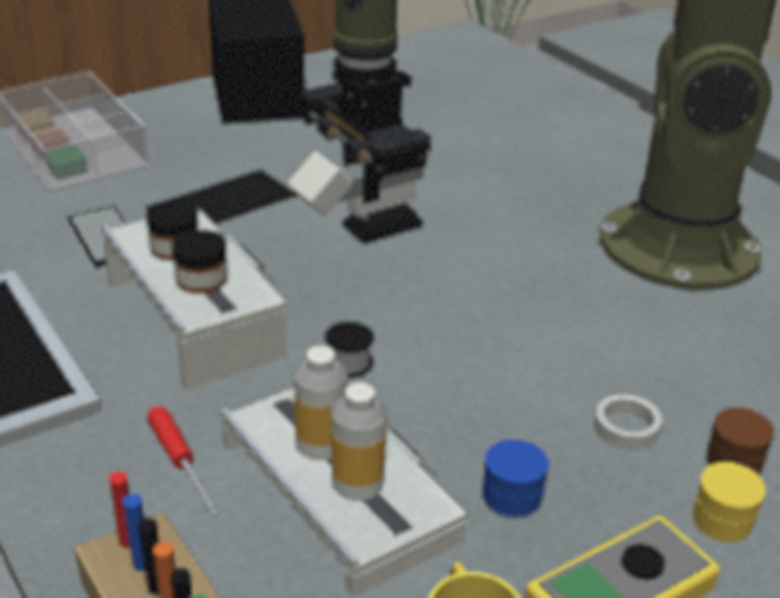

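Emit:
{"name": "play_rows", "arguments": {
  "deltas": "25 0 0 -10 0 0 0; 25 0 0 -35 0 0 0; 25 2 10 -60 0 0 0; 25 12 30 -78 0 0 -1; 25 25 62 -82 0 0 -2; 25 39 97 -82 0 0 -3; 25 53 132 -82 0 0 -4; 25 68 167 -82 0 0 -5; 25 81 201 -82 0 0 -6; 25 91 225 -82 0 0 -6.5; 25 97 240 -82 0 0 -6.5; 25 99 244.5 -82 0 0 -6.5"
}}

```text
time_s: 48.55
tcp_pos: [505.6, -425.0, 215.1]
tool_rot: [[0.996, 0.087, -0.0], [0.087, -0.996, 0.0], [-0.0, -0.0, -1.0]]
ft_force: [0.2, 0.7, -1.0]
finger_gap: 33.8
```

Emit:
{"name": "play_rows", "arguments": {
  "deltas": "25 0 0 0 0 0 0; 25 0 0 15 0 0 0; 25 0 0 45 0 0 0; 25 0 0 75 0 0 0; 25 0 0 105 0 0 0; 25 0 0 130 0 0 0; 25 0 0 145 0 0 0; 25 0 0 150 0 0 0; 25 0 0 150 0 0 0; 25 0 0 150 0 0 0"
}}

```text
time_s: 49.55
tcp_pos: [506.8, -423.2, 66.7]
tool_rot: [[0.996, 0.089, 0.002], [0.089, -0.996, -0.001], [0.002, 0.001, -1.0]]
ft_force: [0.2, 0.2, -1.8]
finger_gap: 33.8
```

Run:
```python
from aim import *
show((505.8,-422.8,49,5.1-90))
p=r.camera_params('wrist');im=r.read_camera('wrist');cv2.imwrite('pics/w18.png',im[:,:,::-1])
```

```text
now [ 506.8 -423.2   66.7] gap 33.8 t 49.55 F [ 0.2  0.2 -1.8] q [ 0.78  0.48 -0.16  1.61  0.09  1.06 -0.89]
(505.8, -422.8, 49, -84.9) [-1.  -0.5 17.7] [ 0.05 -0.12  0.02]
```

View pics/w18.png

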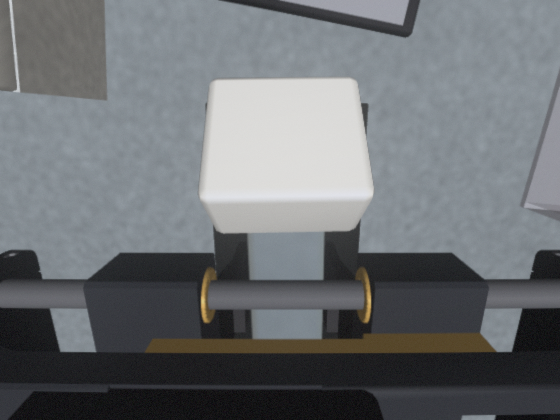

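The scanner sits centred over the mat (mat edges at columns 206 and 367). Setting it down gently and releasing.

Emit:
{"name": "play_rows", "arguments": {
  "deltas": "25 -1 -0.5 6 0 0 0; 25 -1 -0.5 11 0 0 0; 25 -1 -0.5 14 0 0 0; 25 -1 -0.5 16 0 0 0; 25 -1 -0.5 17.5 0 0 0; 25 -1 -0.5 18 0 0 0; 25 -1 -0.5 18 0 0 0; 38 -1 -0.5 18 0 0 0; 45 -1 -0.5 18 0 0 0; 60 -1 -0.5 18 0 0 0; 60 -1 -0.5 18 0 0 0; 60 -1 -0.5 18 0 0 0"
}}

```text
time_s: 50.8
tcp_pos: [504.9, -422.4, 47.0]
tool_rot: [[0.996, 0.089, 0.0], [0.089, -0.996, 0.001], [0.0, -0.001, -1.0]]
ft_force: [-0.6, -0.9, -0.4]
finger_gap: 57.4
```

Emit:
{"name": "play_rows", "arguments": {
  "deltas": "70 0 0 -10 0 0 0; 70 0 0 -35 0 0 0; 70 0 0 -70 0 0 0; 70 0 0 -110 0 0 0; 70 0 0 -150 0 0 0; 70 0 0 -180 0 0 0; 70 -30 20 -190 0 0 0; 70 -70 50 -190 0 0 0; 70 -110 80 -190 0 0 0; 70 -140 110 -190 0 0 0; 70 -150 120 -190 0 0 0; 70 -150 120 -190 0 0 0"
}}

```text
time_s: 52.0
tcp_pos: [363.1, -557.8, 237.5]
tool_rot: [[0.997, 0.084, -0.0], [0.084, -0.997, -0.0], [-0.001, 0.0, -1.0]]
ft_force: [-0.1, 0.5, 0.3]
finger_gap: 70.1
```

Run:
```python
from aim import *
show()
p=r.camera_params('top');im=r.read_camera('top');cv2.imwrite('pics/t19.png',im[:,:,::-1])
for b in [(322,136,353,174),(356,136,392,174)]:
  try:print(lid(p,im,b,130,42))
  except Exception as e:print(e)
im=r.read_camera('scene');cv2.imwrite('pics/s19.png',cv2.resize(im[100:330,150:450,::-1],None,fx=2.6,fy=2.6,interpolation=cv2.INTER_CUBIC))
```

```text
now [ 363.1 -557.8  237.5] gap 70.1 t 52.0 F [-0.1  0.5  0.3] q [ 1.01  0.36 -0.08  1.42  0.03  1.37 -0.55]
((339.5747985839844, 150.29603576660156), array([ 652.03147122, -141.56863944,  130.        ]), (25.31236457824707, 26.606746673583984))
((374.166748046875, 166.74957275390625), array([ 613.42596921, -221.56276961,  130.        ]), (15.711897850036621, 27.882022857666016))
```

View pics/s19.png

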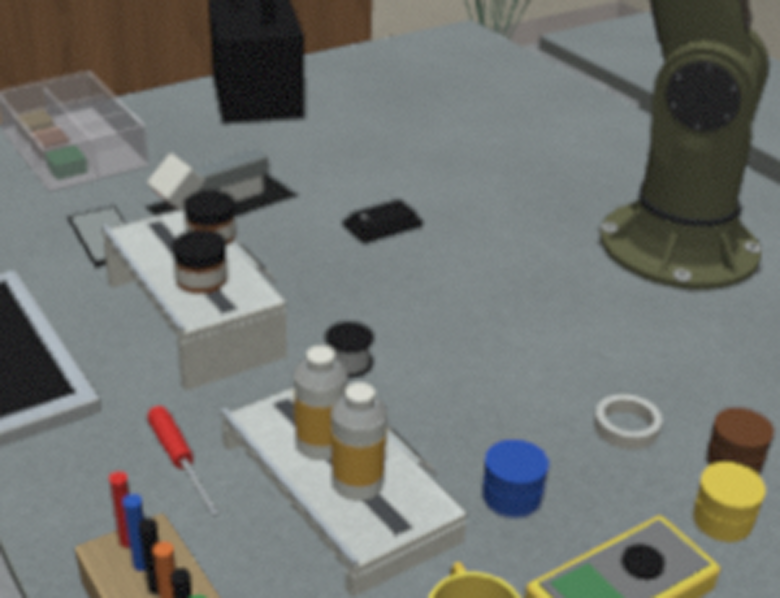

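View pics/t19.png

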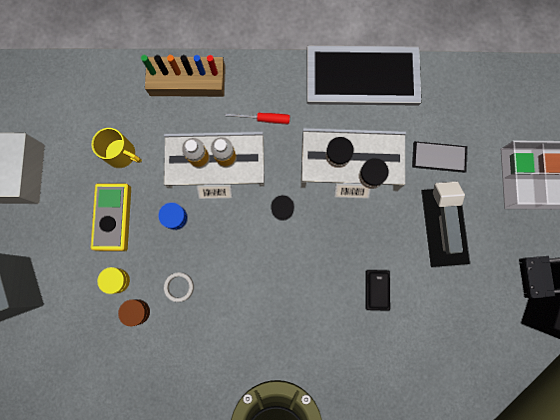

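The scanner lies on its mat, but jar A has been knocked towards the shelf's front edge: its lid is at (374,172) in the top view. Measuring it so I can put it back.

Run:
```python
from aim import *
p=r.camera_params('top');im=cv2.imread('pics/t19.png')[:,:,::-1].copy()
l=lid(p,im,(354,154,395,192),130,42);print(l)
print('scene proj',proj(r.camera_params('scene'),[l[1]]))
x,y=l[1][:2]
show((x,y,235,0))
s=cv2.imread('pics/s19.png')
cv2.imwrite('pics/s19c.png',cv2.resize(s[150:400,90:320],None,fx=2.4,fy=2.4,interpolation=cv2.INTER_CUBIC))
```

```text
((373.9828186035156, 171.68092346191406), array([ 601.66812848, -220.90616272,  130.        ]), (25.676212310791016, 27.04290008544922))
scene proj [[230.09113143 178.19947897]]
now [ 367.8 -554.   237.4] gap 69.9 t 52.1 F [0.5 0.9 0.3] q [ 1.01  0.36 -0.08  1.42  0.03  1.37 -0.55]
(np.float64(601.6681284827766), np.float64(-220.90616272429983), 235, 0) [ 263.1 -310.5    3.4] [ 1.000e-02 -1.600e-01 -8.479e+01]
```

View pics/s19c.png

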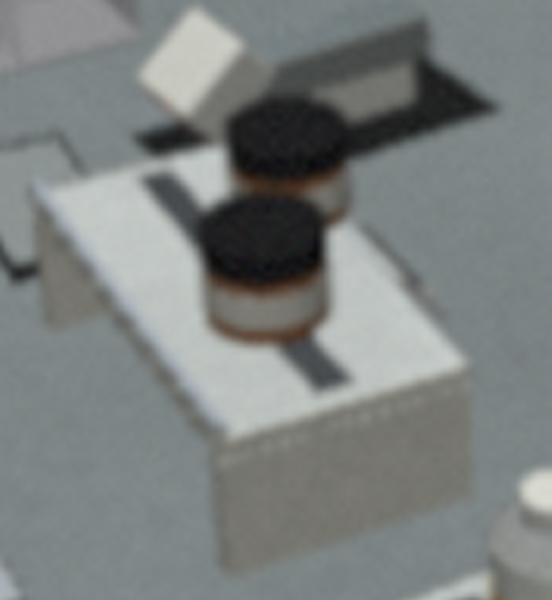

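Emit:
{"name": "play_rows", "arguments": {
  "deltas": "87 8 -10 0 0 0 -3; 87 27 -32 0 0 0 -10; 87 50 -60 0 0 0 -18; 87 75 -90 0 0 0 -26; 87 102 -120 0 0 0 -34; 87 128 -152 0 0 0 -42; 87 155 -183 0 0 0 -50; 87 180 -213 0 0 0 -58; 87 205 -243 0 0 0 -66; 87 230 -272 0 0 0 -74; 87 250 -296 2 0 0 -80; 87 263 -310.5 3 0 -0.2 -84.8",
  "force": 13
}}

```text
time_s: 53.3
tcp_pos: [602.9, -215.2, 235.0]
tool_rot: [[-0.011, 1.0, -0.0], [1.0, 0.011, 0.001], [0.001, -0.0, -1.0]]
ft_force: [0.2, -0.2, -0.4]
finger_gap: 87.2
```

Emit:
{"name": "play_rows", "arguments": {
  "deltas": "87 0 0 0 0 0 0; 87 0 0 0 0 0 0"
}}

```text
time_s: 53.5
tcp_pos: [600.7, -220.9, 234.6]
tool_rot: [[0.0, 1.0, -0.002], [1.0, -0.0, -0.002], [-0.002, -0.002, -1.0]]
ft_force: [-0.2, -0.5, 0.3]
finger_gap: 86.8
```

Run:
```python
from h import *
show((601.7,-220.9,118,0))
p=r.camera_params('wrist');im=r.read_camera('wrist');cv2.imwrite('pics/w20.png',im[:,:,::-1])
print(proj(p,[[601.7,-220.9,130]]))
```

```text
now [ 600.7 -220.9  234.6] gap 86.8 t 53.5 F [-0.2 -0.5  0.3] q [ 0.68  0.34 -0.47  1.48  0.16  1.36  0.2 ]
(601.7, -220.9, 118, 0) [  0.2   1.2 116.6] [-0.12  0.09 -0.  ]
[[287.0413125  216.93569792]]
```

View pics/w20.png

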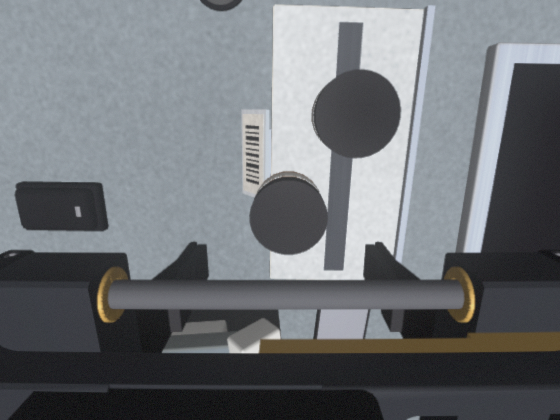

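Emit:
{"name": "play_rows", "arguments": {
  "deltas": "87 0.5 1.5 15 -0.1 0 0; 87 0.5 1.5 40 -0.1 0 0; 87 0.5 1.5 65 -0.1 0 0; 87 0.5 1.5 90 -0.1 0 0; 87 0.5 1.5 106 -0.1 0 0; 87 0.5 1.5 114 -0.1 0 0; 87 0.5 1.5 116.5 -0.1 0 0; 87 0.5 1.5 116.5 -0.1 0 0; 80 0.5 1.5 116.5 -0.1 0 0; 74 0.5 1.5 116.5 -0.1 0 0; 69 0.5 1.5 116.5 -0.1 0 0; 66 0.5 1.5 116.5 -0.1 0 0",
  "force": 13
}}

```text
time_s: 54.75
tcp_pos: [601.9, -222.4, 118.3]
tool_rot: [[0.001, 1.0, 0.001], [1.0, -0.001, -0.002], [-0.002, 0.001, -1.0]]
ft_force: [-0.3, -0.1, -0.1]
finger_gap: 69.0
```

Emit:
{"name": "play_rows", "arguments": {
  "deltas": "64 0 0 0 0 0 0; 62 0 0 0 0 0 0; 60 0 0 0 0 0 0; 58 0 0 0 0 0 0; 56 0 0 0 0 0 0; 56 0 0 0 0 0 0; 56 0 0 0 0 0 0; 56 0 0 0 0 0 0"
}}

```text
time_s: 55.55
tcp_pos: [601.9, -222.3, 118.0]
tool_rot: [[0.001, 1.0, 0.0], [1.0, -0.001, -0.002], [-0.002, 0.0, -1.0]]
ft_force: [1.9, -0.3, 0.1]
finger_gap: 61.6
```

Run:
```python
from h import *
show((651.9,-220.2,138,-1.4))
```

```text
now [ 601.9 -222.3  118. ] gap 61.6 t 55.55 F [ 1.9 -0.3  0.1] q [ 0.67  0.43 -0.46  1.61  0.2   1.15  0.17]
(651.9, -220.2, 138, -1.4) [  2.1  50.  -20. ] [0.02 0.09 1.32]
```

Emit:
{"name": "play_rows", "arguments": {
  "deltas": "56 0 0 -4 0 0 0; 56 0 0 -12 0 0 0; 56 0 0 -18 0 0 0; 56 0.5 8 -20 0 0 0.5; 56 0.5 22 -20 0 0 1; 56 0.5 36 -20 0 0 1.3; 56 0.5 46 -20 0 0 1.3; 56 0.5 50 -20 0 0 1.3; 56 0.5 50 -18 0 0 1.3; 56 0.5 50 -12 0 0 1.3; 56 0.5 50 -7 0 0 1.3; 56 0.5 50 -4 0 0 1.3"
}}

```text
time_s: 56.75
tcp_pos: [650.8, -222.0, 120.9]
tool_rot: [[0.024, 1.0, -0.002], [1.0, -0.024, -0.001], [-0.001, -0.002, -1.0]]
ft_force: [-0.2, -0.9, -1.5]
finger_gap: 61.7
```

Run:
```python
from h import *
show((651.9,-221.5,118,-1.4))
```

```text
now [ 650.8 -222.   120.9] gap 61.7 t 56.75 F [-0.2 -0.9 -1.5] q [ 0.61  0.52 -0.44  1.48  0.23  1.2   0.11]
(651.9, -221.5, 118, -1.4) [0.5 1.1 2.9] [-0.09  0.08 -0.  ]
```

Emit:
{"name": "play_rows", "arguments": {
  "deltas": "56 0.5 1 0.8 0 0 0; 56 0.5 1 1.6 0 0 0; 56 0.5 1 2.3 0 0 0; 56 0.5 1 2.8 0 0 0; 56 0.5 1 2.8 0 0 0; 62 0.5 1 2.8 0 0 0; 64 0.5 1 2.8 0 0 0; 66 0.5 1 2.8 0 0 0; 70 0.5 1 2.8 0 0 0; 76 0.5 1 2.8 0 0 0; 76 0.5 1 2.8 0 0 0; 76 0.5 1 2.8 0 0 0"
}}

```text
time_s: 57.95
tcp_pos: [652.7, -221.4, 119.1]
tool_rot: [[0.024, 1.0, -0.0], [1.0, -0.024, -0.002], [-0.002, -0.0, -1.0]]
ft_force: [0.2, 0.3, 0.2]
finger_gap: 75.5
```

Emit:
{"name": "play_rows", "arguments": {
  "deltas": "76 0 0 -10 0 0 0; 76 0 0 -35 0 0 0; 76 0 0 -65 0 0 0; 76 0 0 -95 0 0 0; 76 0 0 -120 0 0 0; 76 0 -10 -130 0 0 0; 76 -20 -40 -130 0 0 0; 76 -50 -80 -130 0 0 0; 76 -90 -110 -130 0 0 0; 76 -130 -140 -130 0 0 0; 76 -170 -170 -130 0 0 0; 76 -210 -200 -130 0 0 0"
}}

```text
time_s: 59.15
tcp_pos: [445.2, -427.3, 249.2]
tool_rot: [[0.024, 1.0, -0.001], [1.0, -0.024, -0.001], [-0.001, -0.001, -1.0]]
ft_force: [0.9, -0.5, -0.5]
finger_gap: 75.8
```

Emit:
{"name": "play_rows", "arguments": {
  "deltas": "76 -40 -20 0 0 0 0; 76 -80 -40 0 0 0 0; 76 -110 -55 0 0 0 0; 76 -120 -60 0 0 0 0; 76 -120 -60 0 0 0 0; 76 -120 -60 0 0 0 0"
}}

```text
time_s: 59.75
tcp_pos: [386.0, -542.9, 249.4]
tool_rot: [[0.022, 1.0, 0.001], [1.0, -0.022, 0.0], [0.0, 0.001, -1.0]]
ft_force: [-0.4, 1.1, -0.5]
finger_gap: 75.9
```

Run:
```python
from aim import *
show()
p=r.camera_params('top');im=r.read_camera('top');cv2.imwrite('pics/t21.png',im[:,:,::-1])
for b in [(322,136,353,174),(356,136,392,174)]:
  try:print(lid(p,im,b,130,42))
  except Exception as e:print(e)
cv2.imwrite('pics/scan21.png',cv2.resize(im[170:275,400:500,::-1],None,fx=5.5,fy=5.5,interpolation=cv2.INTER_CUBIC))
im=r.read_camera('scene');cv2.imwrite('pics/s21.png',cv2.resize(im[100:330,150:450,::-1],None,fx=2.6,fy=2.6,interpolation=cv2.INTER_CUBIC))
```

```text
now [ 386.  -542.9  249.4] gap 75.9 t 59.75 F [-0.4  1.1 -0.5] q [ 1.13  0.37 -0.28  1.39  0.1   1.4   0.82]
((339.59210205078125, 150.2511444091797), array([ 652.14030809, -141.60990528,  130.        ]), (25.349185943603516, 26.46681785583496))
((373.2869567871094, 151.1916961669922), array([ 650.75296428, -220.24675577,  130.        ]), (25.49850082397461, 27.003145217895508))
```

View pics/t21.png

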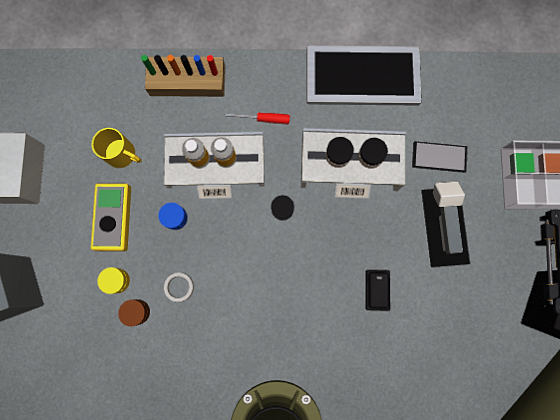

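View pics/s21.png

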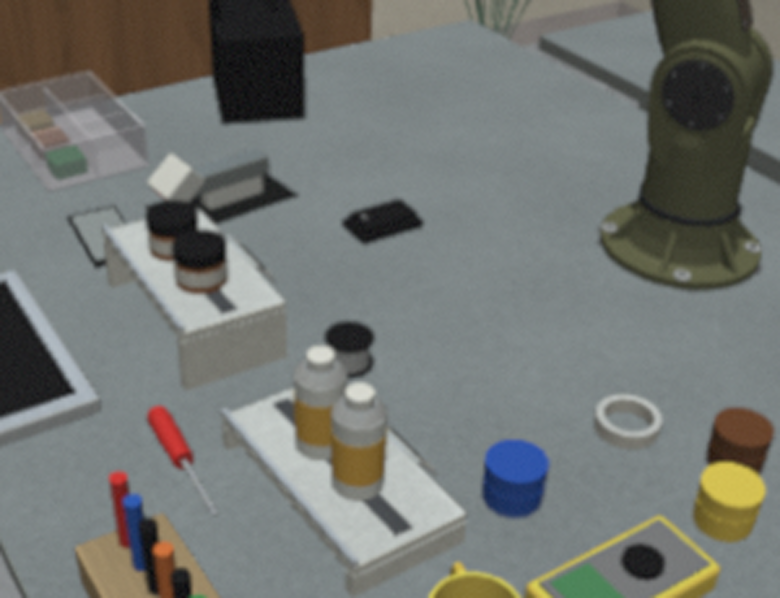

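View pics/scan21.png

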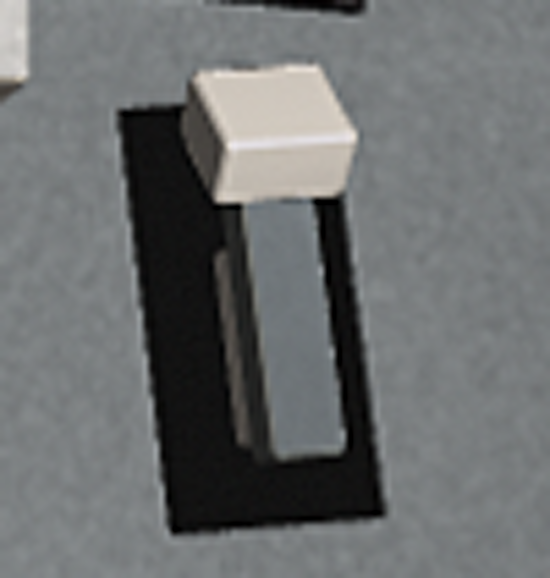

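Both rows stand again: jar lids at (340,150) and (373,151), 79 mm apart. The scanner is level and lengthwise on the mat, and the arm is clear. Handing in.

```bash
python3 -c "
from rig import r
print(r.job_done())"
```

```text
the job is handed in; nothing more can be done
None
```

The job is finished and handed in at about 60 s of the 210 s allowed. The system reports no verdict, so what follows rests on my own camera and state checks.

- **Rows:** There were two cans and two jars. Both cans stand on the low shelf (left), 70 mm apart. Both jars stand on the high shelf (right), 79 mm apart, and were gripped at 13 N. Every centre measured within about 3 mm of its row line.
- **Scans:** I held the scanner aimed at the low label and then the high label from about 95 mm, for roughly 2 s each. The measured tool pose was within 1 mm of the computed aim both times.
- **Scanner:** It is back on its mat, lengthwise on its keel. The top view shows it straight on the mat and near its centre.
- **Jar knocked aside:** While I was putting the scanner back, one jar was pushed about 50 mm towards the front edge of the high shelf. I picked it up again, put it back on the strip and checked both jars afterwards.

In the last pictures the bystanders and look-alikes look unmoved, and the arm was clear of everything. No check failed at the end. The only disagreements along the way were offsets of 1 to 3 mm between camera views.

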